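# Put the ball knobs away in the parts box

### The job

Pick up the tin and pour all seven red ball knobs into the open bay of the parts box, stand the empty tin upright on the bench and let go, then push the box's sliding lid fully shut over them. Leave the other things on the bench where they are.

Things in the scene. Friction and masses are not known exactly. Their poses are not given: they have to be found in the camera images.
- box: long two-compartment parts box of pale wood, 142 x 290 mm, fixed to the bench; walls 8 mm, 62 mm high above the bench, with thin dark lid runners along the two long sides up to 74 mm. Origin: centre of its underside; z up, y along its length. A cross wall at y = 0 parts it into two bays. The bay on the +y side (to the robot's left) is the open one to be filled; the bay on the -y side starts under the lid
- bay (a point): centre of the inner floor of the bay to be filled (8 mm above the bench, 70.5 mm from the box's origin along its +y); the bay is 126 mm (x) by 133 mm (y) inside, its wall tops 54 mm above this point; axes as the box's
- lid (a joint): how far the plywood lid is open, in m: 0 = fully closed over the bay to be filled, 0.141 = fully open, over the other bay. It slides along the box's y axis: closing moves it to the box's +y, against a friction of about 2 N; it stays where it is left. Lid 132 x 143 x 6 mm, its top 68.5 mm above the bench
- lid_bar (a point): centre of the top of the blue bar that stands on the lid, 96.5 mm above the bench: the bar is 80 mm long along the box's x, 14 mm thick along y, and stands 28 mm up from the lid. It rides with the lid (axes as the box's); the lid reaches 27 mm from the bar's centre to -y and 117 mm to +y
- tin: open straight-sided steel tin with a yellow band near its foot, 65 mm in outer diameter, 88 mm tall, wall 3 mm, about 110 g empty; it starts standing upright on the bench with seven red ball knobs in it, filled to about 60 mm. Origin: centre of its underside; z towards its mouth
- tin_rim (a point): centre of the tin's mouth, 88 mm from its underside along its z
- knob0: red plastic ball knob, 22 mm in diameter with a small brass insert, 15 g, polished, slippery, rolls easily; number 1 of seven alike, all in the tin at the start. Origin: the ball's centre
- knob1: red plastic ball knob, 22 mm in diameter with a small brass insert, 15 g, polished, slippery, rolls easily; number 2 of seven alike, all in the tin at the start. Origin: the ball's centre
- knob2: red plastic ball knob, 22 mm in diameter with a small brass insert, 15 g, polished, slippery, rolls easily; number 3 of seven alike, all in the tin at the start. Origin: the ball's centre
- knob3: red plastic ball knob, 22 mm in diameter with a small brass insert, 15 g, polished, slippery, rolls easily; number 4 of seven alike, all in the tin at the start. Origin: the ball's centre
- knob4: red plastic ball knob, 22 mm in diameter with a small brass insert, 15 g, polished, slippery, rolls easily; number 5 of seven alike, all in the tin at the start. Origin: the ball's centre
- knob5: red plastic ball knob, 22 mm in diameter with a small brass insert, 15 g, polished, slippery, rolls easily; number 6 of seven alike, all in the tin at the start. Origin: the ball's centre
- knob6: red plastic ball knob, 22 mm in diameter with a small brass insert, 15 g, polished, slippery, rolls easily; number 7 of seven alike, all in the tin at the start. Origin: the ball's centre
- tape: bystander: blue roll of tape, 90 mm across, 45 mm high, near the tin (they may have changed places). Origin: centre of its underside
- mug: bystander: white mug, 84 mm across, 85 mm high, to the robot's right. Origin: centre of its underside
- hammer: bystander: hammer lying beyond the box, across the robot's view. Origin: underside, near the middle of its length
- glue: bystander: green glue bottle, 60 mm across, 160 mm high, far left. Origin: centre of its underside
- paintcan: bystander: red can, 90 mm across, 110 mm high, far right. Origin: centre of its underside
- padlock: bystander: brass padlock lying flat, body 42 x 50 x 20 mm with a steel shackle, between tin and box on the robot's side. Origin: centre of the body's underside
Things that resemble listed ones, but are neither listed nor needed, are in the scene too. What is shaped like the tin but green, pink or turquoise is not meant.

How it is judged:
By the outcome, as a careful person would: the job done as asked, in the order asked, and still so for the second after the job is handed in, with the robot touching nothing.
It also fails if it takes over 67 s, if anything falls off the work surface, if the arm or the gripper's body presses on something with over 40 N, if the wrist force passes 120 N, or if a joint passes its speed limit or range.

### The arm

A 6-joint arm with a two-finger parallel gripper is mounted at the origin on the work surface. World frame = base frame: x ahead of the robot, y to its left, z up, the work surface at z = 0. Lengths are in mm, angles in rad, forces in N, time in s.
With the tool pointing down it reaches from about 400 to 925 mm from the base axis. Payload 12.5 kg.
Tool frame: the origin (TCP) lies at the very end of the fingers, on their centre line; the grasp point (between the pads) lies 19 mm behind it; z points along the fingers, y is the line along which they close (so a half turn about z gives the same grasp; the last joint's range is limited). The gripper opens to 95 mm and grips with 3 to 60 N. Pads are 20 mm wide; open, the fingers measure 119 mm over their backs; the gripper's body (75 mm by 180 mm) begins 59 mm behind the grasp point.
Start: joints at [1.128, 0.491, 1.559, -0, 1.092, -0.106], TCP at [206.528, 589.912, 182.261] pointing down, gripper open.
Joint ranges: [-3.1, 3.1], [-0.84, 2.19], [0.05, 2.79], [-1.13, 4.28], [0.06, 2.93], [-2.69, 2.69]. Speed limits (rad/s): [2.22, 2.22, 2.79, 3.14, 3.14, 3.14].

### API

Orientations are given as [roll, pitch, yaw] about the fixed x, y, z axes, in that order (R = Rz(yaw) Ry(pitch) Rx(roll)).
In Python, from cell import * gives the robot as it stands.
- The arm moves only by the tool step_arm, never from a script. Its argument "plan" is a list of rows, each an object of numbers: "x", "y", "z": the shift along the tool's x, y, z in units of 25 mm (1.0 is 25 mm); "rx", "ry", "rz": the turn, a rotation vector about the tool's x, y, z in units of 0.1 rad (1.0 is 0.1 rad). In form: [{"x": .., "y": .., "z": .., "rx": .., "ry": .., "rz": ..}, ...]. A call has exactly 10 rows; each row shifts and turns the commanded pose from where the row before left it, along the tool's axes as they then stand; what a row does not reach is not made up. A row lasts 1/12 s, in which the tool goes at most 41.7 mm and 7.16 degrees, less where a joint would pass 70% of its speed; a pose out of reach is approached as far as the arm can. A call with a number of a shift or a turn outside -1 to 1 is refused whole. A call with a gripper value outside its range is refused whole. "jaw" is the closure, from -1 (fully open) to 1 (shut), so that 0 is half open, set as the call begins (left out, the last holds). The fingers move at their own pace and stop on an object; the grip force is fixed at half the most. Time passes only in rows, so rows that do not move let the fingers close, or fill a call up. It gives the time, the measured TCP pose, the force, the opening and the grip force at its end, in the units of the state.
- state(): the state, without advancing time (a new reading comes with each control period).
- read_camera(name): name is "scene" or "side" or "wrist"; returns a dict with "image" (400x640x3 uint8, red, green, blue), "depth" (400x640 float32, mm along the optical axis (not along the pixel's ray), 0 where there is no reading), "vfov" (degrees; the focal length in pixels is half the picture's height over the tangent of half this angle, whatever the lens; pixels are square), "cx", "cy" (the principal point, pixels), "R" (3x3) and "t" (3): a world point X has camera coordinates R X + t. Camera axes: x right, y down, z forward; pixel columns grow to the right and rows downward; lengths in mm; the calibration is good to about 2 mm. The wrist camera is an equidistant fisheye: a pixel r from the principal point sees the ray r / f radians off the axis. A picture is of the moment at which its call begins.
- job_done(): hands the job in; it is judged then, once.
The state is a dict: "t": time; "joints": joint angles; "qvel": joint speeds; "tau": joint torques, N m; "eef_pos": TCP position; "tcp_rot": TCP orientation; "ft_force": force on the tool from outside, world axes, zero at the start; "moment": the same for the moment, N m; "opening": opening from 0.0 (shut) to 1.0 (fully open); "grip_force": force on a finger pad.
Only numpy, scipy, OpenCV 4.12 (cv2) and the standard library are available. Lean on these libraries where they do the work, as an engineer would, in place of code of your own. Each camera call takes 0.05 s, during which the arm holds its last target. There are 200 camera calls.

## Working session

There is one attempt and no reset: what is moved stays moved. The work goes in short steps, Python scripts to look and compute and a tool call to move; the robot and the scene stay as the last step left them, time stands still between calls to the robot, and variables do not carry over. Pictures are saved under pics/ and viewed, at most 10 in all, crops included, and the job is handed in when it is done.

Besides the shell and the picture viewer there is one more tool, called after "Call:" by a JSON object that holds its "method" and its "body". step_arm: Moves the arm, as the interface text tells. Shifts and turns lie within -1 to 1; 1 stands for 25 mm of shift or 0.1 rad of turn. Its arguments: {"type":"object","properties":{"plan":{"type":"array","items":{"type":"object","properties":{"x":{"type":"number"},"y":{"type":"number"},"z":{"type":"number"},"rx":{"type":"number"},"ry":{"type":"number"},"rz":{"type":"number"}}}},"jaw":{"type":"number"}},"required":["plan"]}

```bash
mkdir -p pics; cat > h.py <<'E'
from cell import *
import numpy as np, cv2
def cam(n,save=None):
    c=read_camera(n)
    if save: cv2.imwrite('pics/'+save,c['image'][:,:,::-1])
    return c
def pts(c):
    h,w=c['depth'].shape; f=h/2/np.tan(np.radians(c['vfov'])/2)
    u,v=np.meshgrid(np.arange(w),np.arange(h)); d=c['depth']
    P=np.stack([(u-c['cx'])/f*d,(v-c['cy'])/f*d,d],-1)
    return (P-np.array(c['t']))@np.array(c['R'])
E
python3 - <<'E'
from h import *
s=state();print(s['t'],s['eef_pos'],s['tcp_rot'],s['opening'])
a=cam('scene');b=cam('side')
cv2.imwrite('pics/a.png',np.vstack([a['image'],b['image']])[:,:,::-1][:, :])
im=np.vstack([a['image'],b['image']])[:,:,::-1]
cv2.imwrite('pics/a.png',cv2.resize(im,(480,600),interpolation=cv2.INTER_AREA))
cv2.imwrite('pics/s.png',a['image'][:,:,::-1])
np.savez('s.npz',P=pts(a),im=a['image']);np.savez('b.npz',P=pts(b),im=b['image'])
for c in(a,b):print(c['R'],c['t'],c['vfov'])
E
```

```text
0.0 [206.41393844 589.62983919 181.65747801] [-3.14050128e+00 -1.14788655e-04  2.80477476e+00] 1.002452435109432
[[-0.35982869  0.93287269 -0.01648795]
 [ 0.79985389  0.29932581 -0.52022862]
 [-0.48037181 -0.20038113 -0.85386786]] [ 237.73590097 -400.00008289 1835.16974255] 43.135899061475925
[[ 0.95761185 -0.28789832 -0.00970052]
 [-0.20276111 -0.64974228 -0.73261375]
 [ 0.20461543  0.7035265  -0.68057549]] [-543.46322014  178.72723554 1341.02324228] 54.08385402017779
```

View pics/s.png

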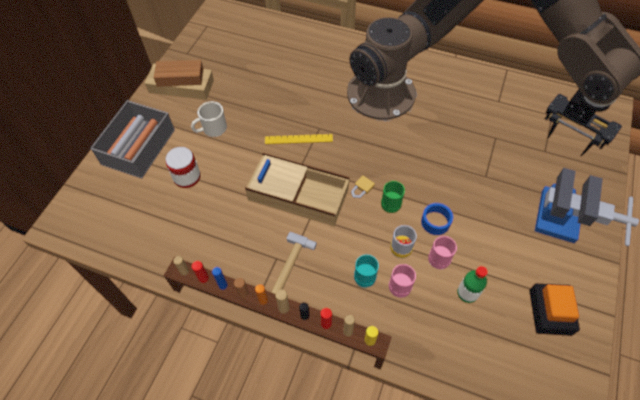

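The scene view shows cylinder-shaped cans at green (393,197), pink (442,252) and (402,281), and turquoise (367,271). The grey one at (403,240) has a yellow foot and red balls inside, so it fits the tin. The box is at (298,188) with its blue bar at (264,171), the padlock is at (364,185) and the tape at (437,219).

```bash
python3 - <<'E'
from h import *
for n,r in (('s',(360,170,470,310)),):
    D=np.load(n+'.npz');P,im=D['P'],D['im']
    a=im[r[1]:r[3],r[0]:r[2],::-1]
    b=np.load('b.npz')['im'][:,:,::-1]
    cv2.imwrite('pics/c.png',np.hstack([cv2.resize(a,(314,400),interpolation=cv2.INTER_CUBIC),cv2.resize(b,(480,300))[:,:] if 0 else cv2.copyMakeBorder(cv2.resize(b,(480,300)),0,100,0,0,0)]))
def circ(name,box,zr,D=30):
    u0,v0,u1,v1=box;Q=P[v0:v1,u0:u1].reshape(-1,3);Q=Q[(Q[:,2]>zr[0])&(Q[:,2]<zr[1])]
    (x,y),rad=cv2.minEnclosingCircle(Q[:,:2].astype(np.float32));print(name,len(Q),round(x),round(y),'r',round(rad,1))
circ('tin',(388,224,418,258),(82,93))
circ('green',(380,180,405,214),(70,110));circ('tape',(418,202,456,236),(38,50))
circ('pink1',(428,235,458,268),(70,110));circ('pink2',(388,262,417,297),(70,110));circ('turq',(353,255,381,288),(70,110))
u0,v0,u1,v1=240,150,355,222;Q=P[v0:v1,u0:u1].reshape(-1,3);C=im[v0:v1,u0:u1].reshape(-1,3).astype(int)
bl=(C[:,2]>C[:,0]+40)&(Q[:,2]>85)&(Q[:,2]<105)
print('bar',cv2.minAreaRect(Q[bl][:,:2].astype(np.float32)),np.median(Q[bl],0))
m=(Q[:,2]>52)&(Q[:,2]<80);print('box',m.sum(),cv2.minAreaRect(Q[m][:,:2].astype(np.float32)),np.percentile(Q[m],[0,1,99,100],axis=0))
m=(Q[:,2]>64)&(Q[:,2]<72);print('lid',m.sum(),cv2.minAreaRect(Q[m][:,:2].astype(np.float32)))
Q=P[172:200,350:376].reshape(-1,3);Q=Q[(Q[:,2]>8)&(Q[:,2]<30)];print('padlock',cv2.minAreaRect(Q[:,:2].astype(np.float32)))
u0,v0,u1,v1=455,262,490,304;Q=P[v0:v1,u0:u1].reshape(-1,3);Q=Q[Q[:,2]>100];print('glue',Q.mean(0))
E
```

```text
tin 101 578 241 r 34.8
green 192 441 168 r 35.7
tape 259 455 314 r 46.7
pink1 200 573 354 r 34.3
pink2 184 696 273 r 34.5
turq 188 704 170 r 33.8
bar ((514.3634643554688, -223.92349243164062), (77.39422607421875, 12.015722274780273), 1.8688406944274902) [ 517.7713101  -223.45412185   96.64164123]
box 2463 ((510.54638671875, -117.384765625), (149.69732666015625, 292.40106201171875), 1.3876091241836548) [[ 433.74213623 -263.90897111   52.02810254]
 [ 437.40123387 -260.25671863   53.08727198]
 [ 584.35105703   27.49161422   77.92831585]
 [ 587.89204085   30.24157206   79.89016618]]
lid 1441 ((510.0212097167969, -116.05989074707031), (148.5297393798828, 289.7062072753906), 1.2952218055725098)
padlock ((411.100341796875, 68.32825469970703), (99.97453308105469, 63.85620880126953), 3.4835174083709717)
glue [660.72126652 452.18236204 135.44323062]
```

View pics/c.png

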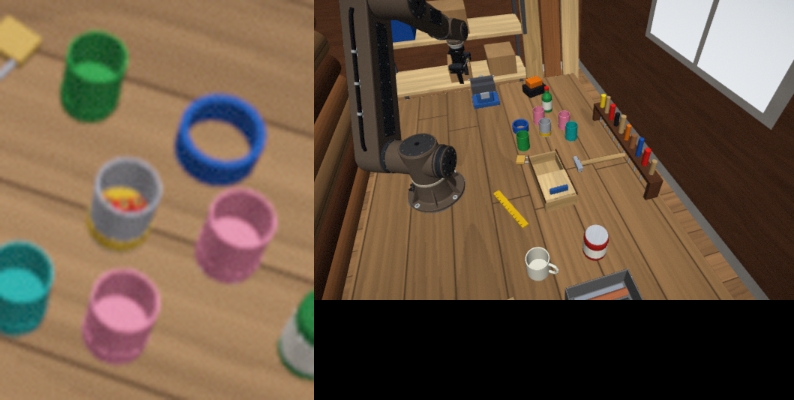

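The enlarged crop confirms it: the grey tin with the yellow band and red balls, at crop (125,200), is the one meant. I plan a 45° tilted grasp and a pour by rolling the wrist. First I move above the middle and learn the arm's kinematics on the way.

Call:
{"method": "step_arm", "body": {"plan": [{"x": -0.75,"y": -0.58,"z": -0.3},{"x": -0.75,"y": -0.58,"z": -0.3},{"x": -0.75,"y": -0.58,"z": -0.3},{"x": -0.75,"y": -0.58,"z": -0.3},{"x": -0.75,"y": -0.58,"z": -0.3},{"x": -0.75,"y": -0.58,"z": -0.3},{"x": -0.75,"y": -0.58,"z": -0.3},{"x": -0.75,"y": -0.58,"z": -0.3},{"x": -0.75,"y": -0.58,"z": -0.3},{"x": -0.75,"y": -0.58,"z": -0.3}], "jaw": -1}}

```text
schema error: expected keys x, y, z, rx, ry, rz
```

```bash
cat > log.py <<'E'
from cell import *
import json
s=state();open('log.jsonl','a').write(json.dumps([list(map(float,s['joints'])),list(map(float,s['eef_pos'])),list(map(float,s['tcp_rot']))])+'\n')
print(round(s['t'],2),[round(float(v),3) for v in s['joints']],[round(float(v),1) for v in s['eef_pos']],[round(float(v),3) for v in s['tcp_rot']])
E
python3 log.py
```

```text
0.1 [1.128, 0.492, 1.559, -0.0, 1.092, -0.106] [206.4, 589.7, 181.7] [-3.141, -0.0, 2.805]
```

Call:
{"method": "step_arm", "body": {"plan": [{"x": -0.75,"y": -0.58,"rx": 1},{"x": -0.75,"y": -0.58},{"x": -0.75,"y": -0.58},{"x": -0.75,"y": -0.58},{"x": -0.75,"y": -0.58},{"x": -0.75,"y": -0.58},{"x": -0.75,"y": -0.58},{"x": -0.75,"y": -0.58},{"ry": 1},{"ry": 1}]}}

```text
schema error: expected keys x, y, z, rx, ry, rz
```

```bash
python3 log.py
```

```text
0.1 [1.128, 0.492, 1.559, -0.0, 1.092, -0.106] [206.4, 589.7, 181.7] [-3.141, -0.0, 2.805]
```

Call:
{"method": "step_arm", "body": {"plan": [{"x": -0.75,"y": -0.58,"z": -0.3,"rx": 0,"ry": 0,"rz": 0},{"x": -0.75,"y": -0.58,"z": -0.3,"rx": 0,"ry": 0,"rz": 0},{"x": -0.75,"y": -0.58,"z": -0.3,"rx": 0,"ry": 0,"rz": 0},{"x": -0.75,"y": -0.58,"z": -0.3,"rx": 0,"ry": 0,"rz": 0},{"x": -0.75,"y": -0.58,"z": -0.3,"rx": 0,"ry": 0,"rz": 0},{"x": -0.75,"y": -0.58,"z": -0.3,"rx": 0,"ry": 0,"rz": 0},{"x": -0.75,"y": -0.58,"z": -0.3,"rx": 0,"ry": 0,"rz": 0},{"x": -0.75,"y": -0.58,"z": -0.3,"rx": 0,"ry": 0,"rz": 0},{"x": -0.75,"y": -0.58,"z": -0.3,"rx": 0,"ry": 0,"rz": 0},{"x": -0.75,"y": -0.58,"z": -0.3,"rx": 0,"ry": 0,"rz": 0}], "jaw": -1}}

```text
t: 0.93
eef_pos: [335.9, 390.0, 257.4]
tcp_rot: [-3.141, -0.0, 2.805]
ft_force: [1.0, 0.2, 0.1]
opening: 0.998
grip_force: 0.0
```

```bash
python3 log.py
```

```text
0.93 [0.731, 0.259, 1.719, 0.0, 1.164, -0.503] [335.9, 390.0, 257.4] [-3.141, -0.0, 2.805]
```

Call:
{"method": "step_arm", "body": {"plan": [{"x": -0.75,"y": -0.58,"z": 0,"rx": 0,"ry": 0,"rz": 0},{"x": -0.75,"y": -0.58,"z": 0,"rx": 0,"ry": 0,"rz": 0},{"x": -0.75,"y": -0.58,"z": 0,"rx": 0,"ry": 0,"rz": 0},{"x": -0.75,"y": -0.58,"z": 0,"rx": 0,"ry": 0,"rz": 0},{"x": -0.75,"y": -0.58,"z": 0,"rx": 0,"ry": 0,"rz": 0},{"x": -0.75,"y": -0.58,"z": 0,"rx": 0,"ry": 0,"rz": 0},{"x": 0,"y": 0,"z": 0,"rx": 1,"ry": 0,"rz": 0},{"x": 0,"y": 0,"z": 0,"rx": 1,"ry": 0,"rz": 0},{"x": 0,"y": 0,"z": 0,"rx": 0,"ry": 1,"rz": 0},{"x": 0,"y": 0,"z": 0,"rx": 0,"ry": 1,"rz": 0}]}}

```text
t: 1.77
eef_pos: [412.3, 273.2, 257.3]
tcp_rot: [-2.938, -0.2, 2.767]
ft_force: [-0.3, -0.2, -0.5]
opening: 1.002
grip_force: 0.0
```

```bash
python3 log.py
```

```text
1.77 [0.448, 0.368, 1.589, 0.005, 1.469, -0.77] [412.3, 273.2, 257.3] [-2.938, -0.2, 2.767]
```

```bash
cat > kin.py <<'E'
import numpy as np, json
from scipy.spatial.transform import Rotation as Ro
from scipy.optimize import least_squares
E=lambda a,q:Ro.from_euler(a,q)
def fk(q,p,s4=1):
    a1,h,L2,L3,a3,L5,c=p
    z1=E('z',q[0]);r2=z1*E('y',q[1]);r3=r2*E('y',q[2])
    r=r3*E('z',s4*q[3])*E('y',q[4])*E('z',q[5]+c)
    return z1.apply([a1,0,h])+r2.apply([0,0,L2])+r3.apply([a3,0,L3])+r.apply([0,0,L5]),r
D=[json.loads(l) for l in open('log.jsonl')]
def fit(s4):
    def res(p):
        o=[]
        for q,x,e in D:
            X,r=fk(q,p,s4);o+=list((X-x)/10)+list((r.inv()*Ro.from_euler('xyz',e)).as_rotvec()*30)
        o+=list((np.array(p[:6])-P0)*1e-3)
        return o
    P0=np.array([0,200,450,400,0,280])
    return min((least_squares(res,[*P0,c]) for c in (-1.5,0,1.5,3)),key=lambda s:s.cost)
E
python3 - <<'E'
from kin import *
for s in(1,-1):
    f=fit(s);print(s,f.cost,f.x.round(2)); 
    for q,x,e in D:
        X,r=fk(q,f.x,s);print((X-x).round(1),((r.inv()*Ro.from_euler('xyz',e)).as_rotvec()).round(3))
E
```

```text
1 86.79100633882304 [ 44.52 410.43 661.93 445.63 282.28 356.28   1.57]
[ 59.6 -28.1  -0.2] [ 0.  0. -0.]
[ 59.6 -28.1  -0.2] [ 0.  0. -0.]
[ 44.6 -48.5   1. ] [ 0. -0. -0.]
[ 27.4 -59.7  -0.7] [ 0.  0. -0.]
-1 88.84961847249451 [ -61.51  -95.14  481.61  363.86 -287.46  234.41    1.57]
[ 59.5 -28.4   0.2] [ 0. -0. -0.]
[ 59.5 -28.4   0.2] [ 0. -0. -0.]
[ 43.4 -49.6  -1.4] [-0.  0. -0.]
[ 30.9 -61.3   1. ] [-0.007  0.007  0.001]
```

```bash
sed -i 's/a1,h,L2,L3,a3,L5,c=p/a1,h,L2,L3,a3,L5,d,c=p/; s/\[a1,0,h\]/[a1,d,h]/; s/-P0)\*1e-3/-P0)*1e-3/; s/\[\*P0,c\]/[*P0,0,c]/' kin.py
cat >> kin.py <<'E'
LIM=np.array([[-3.1,3.1],[-.84,2.19],[.05,2.79],[-1.13,4.28],[.06,2.93],[-2.69,2.69]])
def tool(A,th,sgn,phi=0):
    A,th=np.radians([A,th]);z=np.array([np.cos(A)*np.cos(th),np.sin(A)*np.cos(th),-np.sin(th)]);y=sgn*np.array([-np.sin(A),np.cos(A),0])
    return Ro.from_matrix(np.stack([np.cross(y,z),y,z],1))*E('z',phi)
def ik(g,R,p,q0,tcp=False):
    t=np.array(g,float)+(0 if tcp else 19*R.as_matrix()[:,2])
    f=lambda q:np.r_[(fk(q,p)[0]-t)/100,(fk(q,p)[1].inv()*R).as_rotvec()]
    best=None
    for k in range(6):
        r=np.random.default_rng(k);s=q0 if k==0 else r.uniform(LIM[:,0],LIM[:,1])*.5+np.array(q0)*.5
        o=least_squares(f,np.clip(s,LIM[:,0]+.01,LIM[:,1]-.01),bounds=(LIM[:,0],LIM[:,1]))
        if best is None or o.cost<best.cost-1e-6: best=o
    return best.x,best.cost
E
python3 - <<'E'
from kin import *
p=fit(1).x;print(p.round(1))
q=D[-1][0]
for A in(40,60,80):
  for s in(1,-1):
    print(A,s,'rotvec',(Ro.from_euler('xyz',D[-1][2]).inv()*tool(A,45,s)).as_rotvec().round(2))
    for n,g,th,ph in (('grasp',(578,241,50),45,0),('lift',(578,241,200),45,0),('bay',(520,-46,180),45,0),('p+',(520,-46,170),20,2.5),('p-',(520,-46,170),20,-2.5)):
        a,c=ik(g,tool(A,th,s,ph),p,q);print('  ',n,a.round(2),round(c,5))
E
```

```text
[ -7.3 163.3 573.8 405.7   3.8 296.7  65.9   1.6]
40 1 rotvec [-0.49 -1.   -0.98]
   grasp [0.11 0.61 2.23 2.3  0.55 1.89] 0.0
   lift [0.11 0.33 2.11 1.58 0.4  2.69] 6e-05
   bay [-0.6   0.31  2.21  1.21  0.81  2.45] 0.0
   p+ [-0.76  0.53  2.36  1.59  1.21 -1.94] 0.0
   p- [-0.76  0.53  2.36  1.59  1.21 -0.66] 0.0
40 -1 rotvec [-1.13  0.55  1.83]
   grasp [ 0.11  0.61  2.23  2.3   0.55 -1.25] 0.0
   lift [ 0.11  0.33  2.11  1.54  0.4  -0.4 ] 0.0
   bay [-0.6   0.31  2.21  1.21  0.81 -0.69] 0.0
   p+ [-0.76  0.53  2.36  1.59  1.21  1.2 ] 0.0
   p- [-0.56  0.33  2.1   1.01  0.87 -2.69] 0.18302
60 1 rotvec [-0.58 -0.96 -1.33]
   grasp [0.01 0.64 2.13 1.69 0.66 2.12] 0.0
   lift [0.01 0.38 2.01 1.24 0.7  2.69] 2e-05
   bay [-0.61  0.4   2.06  0.96  1.04  2.39] 0.0
   p+ [-0.75  0.59  2.14  1.23  1.34 -1.8 ] 0.0
   p- [-0.75  0.59  2.14  1.23  1.34 -0.52] 0.0
60 -1 rotvec [-0.98  0.6   1.5 ]
   grasp [ 0.01  0.64  2.13  1.69  0.66 -1.02] 0.0
   lift [ 0.01  0.38  2.01  1.23  0.7  -0.43] 0.0
   bay [-0.61  0.4   2.06  0.96  1.04 -0.75] 0.0
   p+ [-0.75  0.59  2.14  1.23  1.34  1.34] 0.0
   p- [-0.57  0.44  1.94  0.83  1.15 -2.69] 0.22108
80 1 rotvec [-0.67 -0.89 -1.69]
   grasp [-0.03  0.69  1.97  1.24  0.83  2.24] 0.0
   lift [-0.03  0.46  1.86  1.    0.98  2.62] 0.0
   bay [-0.58  0.48  1.89  0.75  1.25  2.31] 0.0
   p+ [-0.69  0.67  1.92  0.96  1.52 -1.74] 0.0
   p- [-0.69  0.67  1.92  0.96  1.52 -0.45] 0.0
80 -1 rotvec [-0.83  0.62  1.18]
   grasp [-0.03  0.69  1.97  1.24  0.83 -0.9 ] 0.0
   lift [-0.03  0.46  1.86  1.    0.98 -0.52] 0.0
   bay [-0.58  0.48  1.89  0.75  1.25 -0.83] 0.0
   p+ [-0.69  0.67  1.92  0.96  1.52  1.4 ] 0.0
   p- [-0.69  0.67  1.92  0.96  1.52  2.69] 0.0
```

```bash
cat > nxt.py <<'E'
import sys
from cell import state
from kin import *
s=state();x=np.array(s['eef_pos']);R=Ro.from_euler('xyz',s['tcp_rot'])
def rot(T): print('rot units total',((R.inv()*T).as_rotvec()*10).round(2))
def shift(g,Rn=None):
    Rn=Rn or R;t=np.array(g,float)+19*Rn.as_matrix()[:,2];print('shift units total',(Rn.inv().apply(t-x)/25).round(2))
E
python3 - <<'E'
from nxt import *
T=tool(85,45,-1);rot(T);shift((572,171,123),T);shift((572,171,190),T)
E
```

```text
rot units total [-7.91  6.23 11.02]
shift units total [-6.29  6.72  2.07]
shift units total [-4.39  6.72  0.18]
```

Call:
{"method": "step_arm", "body": {"plan": [{"x": 0,"y": 0,"z": 0,"rx": -0.527,"ry": 0.415,"rz": 0.735},{"x": 0,"y": 0,"z": 0,"rx": -0.527,"ry": 0.415,"rz": 0.735},{"x": 0,"y": 0,"z": 0,"rx": -0.527,"ry": 0.415,"rz": 0.735},{"x": 0,"y": 0,"z": 0,"rx": -0.527,"ry": 0.415,"rz": 0.735},{"x": 0,"y": 0,"z": 0,"rx": -0.527,"ry": 0.415,"rz": 0.735},{"x": 0,"y": 0,"z": 0,"rx": -0.527,"ry": 0.415,"rz": 0.735},{"x": 0,"y": 0,"z": 0,"rx": -0.527,"ry": 0.415,"rz": 0.735},{"x": 0,"y": 0,"z": 0,"rx": -0.527,"ry": 0.415,"rz": 0.735},{"x": 0,"y": 0,"z": 0,"rx": -0.527,"ry": 0.415,"rz": 0.735},{"x": 0,"y": 0,"z": 0,"rx": -0.527,"ry": 0.415,"rz": 0.735}]}}

```text
t: 2.6
eef_pos: [413.2, 271.6, 257.1]
tcp_rot: [3.109, -0.567, 1.944]
ft_force: [-0.5, 0.1, -0.1]
opening: 1.003
grip_force: 0.0
```

Call:
{"method": "step_arm", "body": {"plan": [{"x": 0,"y": 0,"z": 0,"rx": -0.527,"ry": 0.415,"rz": 0.735},{"x": 0,"y": 0,"z": 0,"rx": -0.527,"ry": 0.415,"rz": 0.735},{"x": 0,"y": 0,"z": 0,"rx": -0.527,"ry": 0.415,"rz": 0.735},{"x": 0,"y": 0,"z": 0,"rx": -0.527,"ry": 0.415,"rz": 0.735},{"x": 0,"y": 0,"z": 0,"rx": -0.527,"ry": 0.415,"rz": 0.735},{"x": -0.63,"y": 0.96,"z": 0,"rx": 0,"ry": 0,"rz": 0},{"x": -0.63,"y": 0.96,"z": 0,"rx": 0,"ry": 0,"rz": 0},{"x": -0.63,"y": 0.96,"z": 0,"rx": 0,"ry": 0,"rz": 0},{"x": -0.63,"y": 0.96,"z": 0,"rx": 0,"ry": 0,"rz": 0},{"x": -0.63,"y": 0.96,"z": 0,"rx": 0,"ry": 0,"rz": 0}]}}

```text
t: 3.43
eef_pos: [528.7, 204.6, 201.4]
tcp_rot: [3.136, -0.783, 1.484]
ft_force: [0.9, 1.0, 0.4]
opening: 0.998
grip_force: 0.0
```

```bash
python3 log.py; python3 - <<'E'
from nxt import *
from h import *
D[:]=[json.loads(l) for l in open('log.jsonl')]
f=fit(1);print(f.cost,f.x.round(1))
T=tool(85,45,-1);rot(T);shift((572,171,123),T)
c=cam('wrist');im=c['image'][:,:,::-1];d=c['depth']
cv2.imwrite('pics/w.png',im);print(c['R'],c['t'],c['vfov'],c['cx'],c['cy'])
np.savez('w.npz',im=im,d=d,R=c['R'],t=c['t'],v=c['vfov'],cx=c['cx'],cy=c['cy'])
E
```

```text
3.43 [-0.148, 0.418, 1.919, 0.919, 1.088, -0.628] [528.7, 204.6, 201.4] [3.136, -0.783, 1.484]
0.010613764588659754 [1.000e-01 1.970e+02 5.864e+02 4.110e+02 4.300e+01 3.043e+02 6.590e+01
 1.600e+00]
rot units total [0.05 0.02 0.  ]
shift units total [-3.06  1.84  2.14]
[[ 0.99588289 -0.0905512   0.00421195]
 [-0.07768791 -0.87651017 -0.47507316]
 [ 0.04671026  0.47279002 -0.87993622]] [-508.67794328  335.44098665  272.56206523] 65.70646984690485 320.0365429383462 196.4457565720001
```

View pics/w.png

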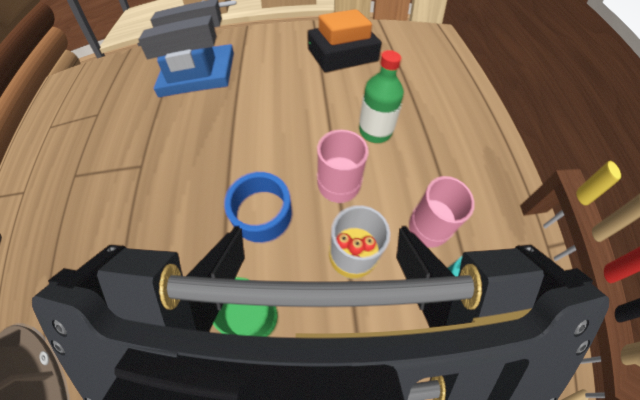

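The wrist view shows the grey tin with red balls at (360,238), between the two fingers. I will check its position with the wrist depth.

```bash
cat >> h.py <<'E'
def wpts(c):
    d=c['depth'];h,w=d.shape;f=h/2/np.tan(np.radians(c['vfov'])/2)
    u,v=np.meshgrid(np.arange(w)-c['cx'],np.arange(h)-c['cy']);r=np.hypot(u,v)+1e-9;k=np.tan(r/f)/r
    return (np.stack([u*k*d,v*k*d,d],-1)-np.array(c['t']))@np.array(c['R'])
E
python3 - <<'E'
from h import *
W=np.load('w.npz');c=dict(depth=W['d'],vfov=W['v'],cx=W['cx'],cy=W['cy'],R=W['R'],t=W['t'])
P=wpts(c)
for n,(u0,v0,u1,v1) in dict(tin=(325,200,395,280),pink1=(312,125,372,205),pink2=(405,172,476,250)).items():
    Q=P[v0:v1,u0:u1].reshape(-1,3)
    Q=Q[(Q[:,2]>80)&(Q[:,2]<95)];(x,y),r=cv2.minEnclosingCircle(Q[:,:2].astype(np.float32));print(n,len(Q),round(x,1),round(y,1),round(r,1),Q[:,2].max())
from nxt import *
T=R
shift((572,171,123),T)
E
```

```text
tin 669 575.9 241.0 32.8 89.81895073688656
pink1 588 570.0 354.9 33.1 89.73273478908159
pink2 619 694.4 271.2 33.2 89.6148128406257
shift units total [-2.94  1.69  2.15]
```

Call:
{"method": "step_arm", "body": {"plan": [{"x": -0.735,"y": 0.4,"z": 0.54,"rx": 0,"ry": 0,"rz": 0},{"x": -0.735,"y": 0.4,"z": 0.54,"rx": 0,"ry": 0,"rz": 0},{"x": -0.735,"y": 0.4,"z": 0.54,"rx": 0,"ry": 0,"rz": 0},{"x": -0.735,"y": 0.4,"z": 0.54,"rx": 0,"ry": 0,"rz": 0},{"x": 0,"y": 0,"z": 0.5,"rx": 0,"ry": 0,"rz": 0},{"x": 0,"y": 0,"z": 0.5,"rx": 0,"ry": 0,"rz": 0},{"x": 0,"y": 0,"z": 0.5,"rx": 0,"ry": 0,"rz": 0},{"x": 0,"y": 0,"z": 0.5,"rx": 0,"ry": 0,"rz": 0},{"x": 0,"y": 0,"z": 0.5,"rx": 0,"ry": 0,"rz": 0},{"x": 0,"y": 0,"z": 0,"rx": 0,"ry": 0,"rz": 0}]}}

```text
t: 4.32
eef_pos: [569.8, 233.8, 66.9]
tcp_rot: [3.138, -0.783, 1.485]
ft_force: [-0.8, 0.8, -0.5]
opening: 1.001
grip_force: 0.0
```

```bash
python3 - <<'E'
from nxt import *
print(x,R.as_matrix()[:,2]);shift((576,241,51))
E
```

```text
[569.82430114 233.76628766  66.86630212] [ 0.06404312  0.70266643 -0.70863134]
shift units total [-0.23  0.22  1.43]
```

Call:
{"method": "step_arm", "body": {"plan": [{"x": -0.08,"y": 0.07,"z": 0.36,"rx": 0,"ry": 0,"rz": 0},{"x": -0.08,"y": 0.07,"z": 0.36,"rx": 0,"ry": 0,"rz": 0},{"x": -0.08,"y": 0.07,"z": 0.36,"rx": 0,"ry": 0,"rz": 0},{"x": 0,"y": 0,"z": 0.35,"rx": 0,"ry": 0,"rz": 0},{"x": 0,"y": 0,"z": 0,"rx": 0,"ry": 0,"rz": 0},{"x": 0,"y": 0,"z": 0,"rx": 0,"ry": 0,"rz": 0},{"x": 0,"y": 0,"z": 0,"rx": 0,"ry": 0,"rz": 0},{"x": 0,"y": 0,"z": 0,"rx": 0,"ry": 0,"rz": 0},{"x": 0,"y": 0,"z": 0,"rx": 0,"ry": 0,"rz": 0},{"x": 0,"y": 0,"z": 0,"rx": 0,"ry": 0,"rz": 0}]}}

```text
t: 5.15
eef_pos: [578.2, 251.9, 38.7]
tcp_rot: [3.135, -0.783, 1.485]
ft_force: [-0.1, -1.0, 0.7]
opening: 0.996
grip_force: 0.0
```

Call:
{"method": "step_arm", "body": {"plan": [{"x": 0,"y": 0,"z": 0,"rx": 0,"ry": 0,"rz": 0},{"x": 0,"y": 0,"z": 0,"rx": 0,"ry": 0,"rz": 0},{"x": 0,"y": 0,"z": 0,"rx": 0,"ry": 0,"rz": 0},{"x": 0,"y": 0,"z": 0,"rx": 0,"ry": 0,"rz": 0},{"x": 0,"y": 0,"z": 0,"rx": 0,"ry": 0,"rz": 0},{"x": 0,"y": 0,"z": 0,"rx": 0,"ry": 0,"rz": 0},{"x": 0,"y": 0,"z": 0,"rx": 0,"ry": 0,"rz": 0},{"x": 0,"y": 0,"z": 0,"rx": 0,"ry": 0,"rz": 0},{"x": 0,"y": 0,"z": 0,"rx": 0,"ry": 0,"rz": 0},{"x": 0,"y": 0,"z": 0,"rx": 0,"ry": 0,"rz": 0}], "jaw": 1}}

```text
t: 5.98
eef_pos: [577.9, 252.2, 38.4]
tcp_rot: [3.136, -0.783, 1.485]
ft_force: [-0.7, 0.2, 1.1]
opening: 0.638
grip_force: 27.8
```

Call:
{"method": "step_arm", "body": {"plan": [{"x": 0.15,"y": 0,"z": -0.15,"rx": 0,"ry": 0,"rz": 0},{"x": 0.3,"y": 0,"z": -0.3,"rx": 0,"ry": 0,"rz": 0},{"x": 0.4,"y": 0,"z": -0.4,"rx": 0,"ry": 0,"rz": 0},{"x": 0.4,"y": 0,"z": -0.4,"rx": 0,"ry": 0,"rz": 0},{"x": 0.4,"y": 0,"z": -0.4,"rx": 0,"ry": 0,"rz": 0},{"x": 0.4,"y": 0,"z": -0.4,"rx": 0,"ry": 0,"rz": 0},{"x": 0.4,"y": 0,"z": -0.4,"rx": 0,"ry": 0,"rz": 0},{"x": 0.4,"y": 0,"z": -0.4,"rx": 0,"ry": 0,"rz": 0},{"x": 0.4,"y": 0,"z": -0.4,"rx": 0,"ry": 0,"rz": 0},{"x": 0.3,"y": 0,"z": -0.3,"rx": 0,"ry": 0,"rz": 0}]}}

```text
t: 6.82
eef_pos: [577.6, 252.3, 165.8]
tcp_rot: [3.134, -0.783, 1.486]
ft_force: [0.5, 0.1, -2.3]
opening: 0.638
grip_force: 27.9
```

```bash
python3 log.py; python3 - <<'E'
from h import *
s=state();print(s['ft_force'],s['opening'],s['grip_force'])
c=cam('wrist','w2.png')
P=wpts(c);im=c['image'].astype(int);Q=P.reshape(-1,3);C=im.reshape(-1,3)
e=np.array(s['eef_pos']);m=(np.linalg.norm(Q[:,:2]-e[:2],axis=1)<70)&(abs(Q[:,2]-(e[2]+50))<8);print(m.sum(),cv2.minEnclosingCircle(Q[m][:,:2].astype(np.float32)),Q[m].mean(0))
# box from here
m=(Q[:,2]>60)&(Q[:,2]<78)&(Q[:,1]<60)&(Q[:,1]>-300)&(Q[:,0]>400)&(Q[:,0]<620);print(m.sum())
E
```

```text
6.82 [-0.049, 0.528, 1.832, 0.977, 1.016, -0.604] [577.6, 252.3, 165.8] [3.134, -0.783, 1.486]
[ 0.46020795  0.06881348 -2.26644961] 0.6378439324885447 27.906617871188498
3732 ((574.8588256835938, 230.65359497070312), 44.006534576416016) [575.16246688 233.64583602 214.16996584]
0
```

View pics/w2.png

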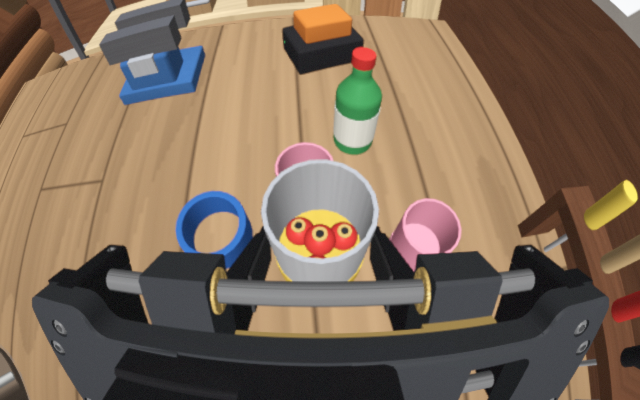

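The tin is held upright, with its mouth at (320,215), the balls inside and the neighbours untouched. Next I check the pour path: pitch the tool down, spin it half a turn over the bay, then raise it.

```bash
python3 - <<'E'
from nxt import *
W=np.load('w.npz');C=-W['R'].T@W['t'];print('cam offset at log[-2]',Ro.from_euler('xyz',D[-2][2]).inv().apply(C-np.array(D[-2][1])).round(0))
p=fit(1).x
q=np.array(s['joints']);pi=np.pi
path=[((577,239,179),45,0),((545,120,205),45,0),((510,10,210),45,0),((510,15,200),70,0),((510,20,190),90,0)]+[((510,20,190),90,f) for f in (.5,1,1.5,2,2.5,pi)]+[((510,20,160),70,pi),((510,18,135),50,pi),((510,5,140),30,pi),((510,-10,143),10,pi)]
for g,th,f in path:
    n,c=ik(g,tool(85,th,-1,f),p,q);print(g,th,round(f,1),n.round(2),round(c,5),'step',abs(n-q).max().round(2));q=n
shift((510,10,210))
E
```

```text
cam offset at log[-2] [  80.   -0. -202.]
(577, 239, 179) 45 0 [-0.05  0.53  1.83  0.97  1.02 -0.6 ] 0.0 step 0.01
(545, 120, 205) 45 0 [-0.28  0.46  1.87  0.86  1.17 -0.69] 0.0 step 0.23
(510, 10, 210) 45 0 [-0.5   0.45  1.88  0.74  1.29 -0.8 ] 0.0 step 0.22
(510, 15, 200) 70 0 [-0.29  0.35  1.86  0.4   1.04 -0.43] 0.0 step 0.37
(510, 20, 190) 90 0 [-0.09  0.34  1.85 -0.    0.95 -0.  ] 0.0 step 0.42
(510, 20, 190) 90 0.5 [-0.09  0.34  1.85  0.    0.95  0.5 ] 0.0 step 0.5
(510, 20, 190) 90 1 [-0.09  0.34  1.85 -0.    0.95  1.  ] 0.0 step 0.5
(510, 20, 190) 90 1.5 [-0.09  0.34  1.85 -0.    0.95  1.5 ] 0.0 step 0.5
(510, 20, 190) 90 2 [-0.09  0.34  1.85 -0.    0.95  2.  ] 0.0 step 0.5
(510, 20, 190) 90 2.5 [-0.09  0.34  1.85  0.    0.95  2.5 ] 0.0 step 0.5
(510, 20, 190) 90 3.1 [-0.22  0.31  1.92  0.28  0.87  2.69] 0.0338 step 0.28
(510, 20, 160) 70 3.1 [-0.28  0.4   1.91  0.43  0.95  2.67] 0.0 step 0.15
(510, 18, 135) 50 3.1 [-0.45  0.53  1.95  0.74  1.09  2.28] 0.0 step 0.39
(510, 5, 140) 30 3.1 [-0.58  0.67  1.93  0.9   1.35  2.06] 0.0 step 0.26
(510, -10, 143) 10 3.1 [-0.66  0.84  1.89  0.98  1.62  1.91] 0.0 step 0.27
shift units total [-5.8  -1.83 -7.45]
```

Call:
{"method": "step_arm", "body": {"plan": [{"x": -0.2,"y": -0.06,"z": -0.25,"rx": 0,"ry": 0,"rz": 0},{"x": -0.4,"y": -0.13,"z": -0.52,"rx": 0,"ry": 0,"rz": 0},{"x": -0.4,"y": -0.13,"z": -0.52,"rx": 0,"ry": 0,"rz": 0},{"x": -0.4,"y": -0.13,"z": -0.52,"rx": 0,"ry": 0,"rz": 0},{"x": -0.4,"y": -0.13,"z": -0.52,"rx": 0,"ry": 0,"rz": 0},{"x": -0.4,"y": -0.13,"z": -0.52,"rx": 0,"ry": 0,"rz": 0},{"x": -0.4,"y": -0.13,"z": -0.52,"rx": 0,"ry": 0,"rz": 0},{"x": -0.4,"y": -0.13,"z": -0.52,"rx": 0,"ry": 0,"rz": 0},{"x": -0.4,"y": -0.13,"z": -0.52,"rx": 0,"ry": 0,"rz": 0},{"x": -0.4,"y": -0.13,"z": -0.52,"rx": 0,"ry": 0,"rz": 0}]}}

```text
t: 7.7
eef_pos: [532.2, 100.4, 183.5]
tcp_rot: [3.138, -0.783, 1.483]
ft_force: [-0.7, -0.4, -2.9]
opening: 0.634
grip_force: 28.0
```

Call:
{"method": "step_arm", "body": {"plan": [{"x": -0.4,"y": -0.13,"z": -0.52,"rx": 0,"ry": 0,"rz": 0},{"x": -0.4,"y": -0.13,"z": -0.52,"rx": 0,"ry": 0,"rz": 0},{"x": -0.4,"y": -0.13,"z": -0.52,"rx": 0,"ry": 0,"rz": 0},{"x": -0.4,"y": -0.13,"z": -0.52,"rx": 0,"ry": 0,"rz": 0},{"x": -0.4,"y": -0.13,"z": -0.52,"rx": 0,"ry": 0,"rz": 0},{"x": 0,"y": 0,"z": 0,"rx": 0,"ry": -0.5,"rz": 0},{"x": 0,"y": 0,"z": 0,"rx": 0,"ry": -0.8,"rz": 0},{"x": 0,"y": 0,"z": 0,"rx": 0,"ry": -0.8,"rz": 0},{"x": 0,"y": 0,"z": 0,"rx": 0,"ry": -0.8,"rz": 0},{"x": 0,"y": 0,"z": 0,"rx": 0,"ry": -0.8,"rz": 0}]}}

```text
t: 8.53
eef_pos: [509.0, 21.4, 194.4]
tcp_rot: [3.138, -0.41, 1.481]
ft_force: [-0.3, -0.0, -3.0]
opening: 0.642
grip_force: 27.8
```

```bash
python3 log.py; python3 - <<'E'
from nxt import *
from h import *
print(s['ft_force'])
rot(tool(85,90,-1)); shift((510,20,190),tool(85,90,-1))
a=cam('side','x.png')
im=a['image'][:,:,::-1];cv2.imwrite('pics/x.png',cv2.resize(im[120:320,200:500],(750,500),interpolation=cv2.INTER_CUBIC))
E
```

```text
8.53 [-0.328, 0.339, 1.86, 0.454, 1.085, -0.481] [509.0, 21.4, 194.4] [3.138, -0.41, 1.481]
[-0.32610954 -0.00748438 -2.9739786 ]
rot units total [ 0.04 -4.1  -0.03]
shift units total [-0.05  0.04  0.94]
```

View pics/x.png

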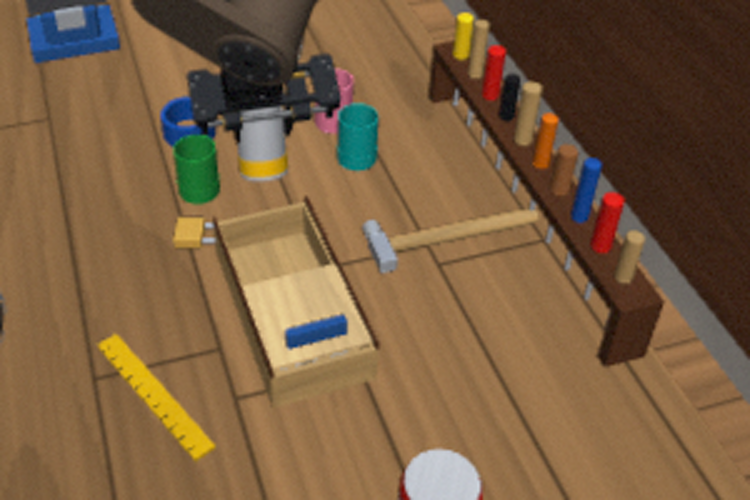

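Call:
{"method": "step_arm", "body": {"plan": [{"x": -0.6,"y": 0.05,"z": -0.12,"rx": 0,"ry": 0,"rz": 0},{"x": -0.6,"y": 0.05,"z": -0.12,"rx": 0,"ry": 0,"rz": 0},{"x": -0.6,"y": 0.05,"z": -0.12,"rx": 0,"ry": 0,"rz": 0},{"x": -0.6,"y": 0.05,"z": -0.12,"rx": 0,"ry": 0,"rz": 0},{"x": -0.1,"y": 0,"z": 0,"rx": 0,"ry": -0.8,"rz": 0},{"x": -0.1,"y": 0,"z": 0,"rx": 0,"ry": -0.8,"rz": 0},{"x": -0.1,"y": 0,"z": 0,"rx": 0,"ry": -0.8,"rz": 0},{"x": 0,"y": 0,"z": 0,"rx": 0,"ry": -0.8,"rz": 0},{"x": 0,"y": 0,"z": 0,"rx": 0,"ry": -0.8,"rz": 0},{"x": 0,"y": 0,"z": 0,"rx": 0,"ry": 0,"rz": 0.5}]}}

```text
t: 9.42
eef_pos: [507.5, -44.0, 178.7]
tcp_rot: [3.14, -0.01, 1.433]
ft_force: [-0.1, -0.4, -2.1]
opening: 0.631
grip_force: 28.5
```

Call:
{"method": "step_arm", "body": {"plan": [{"x": 0,"y": 0,"z": 0,"rx": 0,"ry": 0,"rz": 1},{"x": 0,"y": 0,"z": 0,"rx": 0,"ry": 0,"rz": 1},{"x": 0,"y": 0,"z": 0,"rx": 0,"ry": 0,"rz": 1},{"x": 0,"y": 0,"z": 0,"rx": 0,"ry": 0,"rz": 1},{"x": 0,"y": 0,"z": 0,"rx": 0,"ry": 0,"rz": 1},{"x": 0,"y": 0,"z": 0,"rx": 0,"ry": 0,"rz": 1},{"x": 0,"y": 0,"z": 0,"rx": 0,"ry": 0,"rz": 1},{"x": 0,"y": 0,"z": 0,"rx": 0,"ry": 0,"rz": 1},{"x": 0,"y": 0,"z": 0,"rx": 0,"ry": 0,"rz": 1},{"x": 0,"y": 0,"z": 0,"rx": 0,"ry": 0,"rz": 1}]}}

```text
t: 10.25
eef_pos: [507.5, -45.2, 178.3]
tcp_rot: [-3.129, -0.008, 0.426]
ft_force: [-0.6, 0.4, -1.9]
opening: 0.633
grip_force: 28.5
```

Call:
{"method": "step_arm", "body": {"plan": [{"x": 0,"y": 0,"z": 0,"rx": 0,"ry": 0,"rz": 1},{"x": 0,"y": 0,"z": 0,"rx": 0,"ry": 0,"rz": 1},{"x": 0,"y": 0,"z": 0,"rx": 0,"ry": 0,"rz": 1},{"x": 0,"y": 0,"z": 0,"rx": 0,"ry": 0,"rz": 1},{"x": 0,"y": 0,"z": 0,"rx": 0,"ry": 0,"rz": 1},{"x": 0,"y": 0,"z": 0,"rx": 0,"ry": 0,"rz": 1},{"x": 0,"y": 0,"z": 0,"rx": 0,"ry": 0,"rz": 1},{"x": 0,"y": 0,"z": 0,"rx": 0,"ry": 0,"rz": 1},{"x": 0,"y": 0,"z": 0,"rx": 0,"ry": 0,"rz": 1},{"x": 0,"y": 0,"z": 0,"rx": 0,"ry": 0,"rz": 1}]}}

```text
t: 11.08
eef_pos: [507.4, -45.2, 178.3]
tcp_rot: [-3.128, 0.006, -0.575]
ft_force: [-0.2, -0.2, -2.2]
opening: 0.635
grip_force: 28.5
```

```bash
python3 log.py; cat >> nxt.py <<'E'
def rows(wp):
    """wp: list of (g, theta, phi, nrows); prints rows of unit shifts/turns, A=85"""
    r0,x0=R,x;k=0
    for g,th,ph,n in wp:
        T=tool(wpA,th,-1,ph);rv=(r0.inv()*T).as_rotvec()/n;g0=x0-19*r0.as_matrix()[:,2];g1=np.array(g,float);xp=x0
        for i in range(1,n+1):
            ra=r0*Ro.from_rotvec(rv*(i-1));rb=r0*Ro.from_rotvec(rv*i)
            xn=g0+(g1-g0)*i/n+19*rb.as_matrix()[:,2]
            u=np.r_[ra.inv().apply(xn-xp)/25,rv*10];xp=xn;k+=1;print(k,u.round(2).tolist())
        r0,x0=T,xp
wpA=85
E
python3 - <<'E'
from nxt import *
print(s['ft_force'])
rows([((510,-12,185),72,2.75,6),((510,10,150),55,3.1,7),((510,0,138),35,3.14,7),((510,-12,143),10,3.14,10)])
E
```

```text
11.08 [-0.227, 0.332, 1.843, 0.018, 0.968, 1.908] [507.4, -45.2, 178.3] [-3.128, 0.006, -0.575]
[-0.24581188 -0.18088717 -2.19953649]
1 [-0.13, -0.22, 0.08, 0.34, -0.38, 1.14]
2 [-0.15, -0.21, 0.09, 0.34, -0.38, 1.14]
3 [-0.17, -0.19, 0.11, 0.34, -0.38, 1.14]
4 [-0.18, -0.17, 0.12, 0.34, -0.38, 1.14]
5 [-0.19, -0.15, 0.13, 0.34, -0.38, 1.14]
6 [-0.2, -0.12, 0.14, 0.34, -0.38, 1.14]
7 [-0.09, -0.02, 0.23, 0.09, -0.42, 0.5]
8 [-0.08, -0.01, 0.23, 0.09, -0.42, 0.5]
9 [-0.07, -0.01, 0.23, 0.09, -0.42, 0.5]
10 [-0.06, -0.01, 0.23, 0.09, -0.42, 0.5]
11 [-0.05, -0.0, 0.23, 0.09, -0.42, 0.5]
12 [-0.04, -0.0, 0.24, 0.09, -0.42, 0.5]
13 [-0.03, 0.0, 0.24, 0.09, -0.42, 0.5]
14 [0.05, -0.0, 0.02, 0.01, -0.5, 0.06]
15 [0.05, -0.0, 0.02, 0.01, -0.5, 0.06]
16 [0.05, -0.0, 0.01, 0.01, -0.5, 0.06]
17 [0.05, -0.0, 0.01, 0.01, -0.5, 0.06]
18 [0.05, -0.0, 0.01, 0.01, -0.5, 0.06]
19 [0.05, -0.0, 0.0, 0.01, -0.5, 0.06]
20 [0.05, -0.01, -0.0, 0.01, -0.5, 0.06]
21 [-0.02, -0.0, -0.05, 0.0, -0.44, -0.0]
22 [-0.02, -0.0, -0.05, 0.0, -0.44, -0.0]
23 [-0.03, -0.0, -0.05, 0.0, -0.44, -0.0]
24 [-0.03, -0.0, -0.05, 0.0, -0.44, -0.0]
25 [-0.03, -0.0, -0.05, 0.0, -0.44, -0.0]
26 [-0.03, -0.0, -0.05, 0.0, -0.44, -0.0]
27 [-0.04, -0.0, -0.05, 0.0, -0.44, -0.0]
28 [-0.04, -0.0, -0.05, 0.0, -0.44, -0.0]
29 [-0.04, -0.0, -0.05, 0.0, -0.44, -0.0]
30 [-0.04, -0.0, -0.05, 0.0, -0.44, -0.0]
```

Call:
{"method": "step_arm", "body": {"plan": [{"x": -0.11,"y": -0.19,"z": 0.07,"rx": 0.29,"ry": -0.33,"rz": 0.98},{"x": -0.12,"y": -0.18,"z": 0.08,"rx": 0.29,"ry": -0.33,"rz": 0.98},{"x": -0.14,"y": -0.17,"z": 0.09,"rx": 0.29,"ry": -0.33,"rz": 0.98},{"x": -0.15,"y": -0.15,"z": 0.1,"rx": 0.29,"ry": -0.33,"rz": 0.98},{"x": -0.16,"y": -0.14,"z": 0.11,"rx": 0.29,"ry": -0.33,"rz": 0.98},{"x": -0.17,"y": -0.12,"z": 0.12,"rx": 0.29,"ry": -0.33,"rz": 0.98},{"x": -0.17,"y": -0.1,"z": 0.12,"rx": 0.29,"ry": -0.33,"rz": 0.98},{"x": -0.09,"y": -0.02,"z": 0.23,"rx": 0.09,"ry": -0.42,"rz": 0.5},{"x": -0.08,"y": -0.01,"z": 0.23,"rx": 0.09,"ry": -0.42,"rz": 0.5},{"x": -0.07,"y": -0.01,"z": 0.23,"rx": 0.09,"ry": -0.42,"rz": 0.5}]}}

```text
t: 11.92
eef_pos: [510.8, 5.9, 152.6]
tcp_rot: [-3.044, 0.436, -1.389]
ft_force: [-0.4, 0.7, -1.5]
opening: 0.636
grip_force: 27.9
```

```bash
python3 log.py; python3 - <<'E'
from nxt import *
print(x-19*R.as_matrix()[:,2],s['ft_force'])
rows([((510,10,150),55,3.1,4),((510,0,138),35,3.14,8),((510,-12,143),10,3.14,8)])
E
```

```text
11.92 [-0.37, 0.418, 1.882, 0.491, 1.049, 2.318] [510.8, 5.9, 152.6] [-3.044, 0.436, -1.389]
[510.38296058  -2.31189173 169.75902411] [-0.39984358  0.73747486 -1.51222449]
1 [-0.06, -0.0, 0.23, 0.1, -0.4, 0.5]
2 [-0.05, -0.0, 0.23, 0.1, -0.4, 0.5]
3 [-0.04, 0.0, 0.23, 0.1, -0.4, 0.5]
4 [-0.03, 0.0, 0.23, 0.1, -0.4, 0.5]
5 [0.04, -0.0, 0.02, 0.01, -0.44, 0.05]
6 [0.04, -0.0, 0.02, 0.01, -0.44, 0.05]
7 [0.04, -0.0, 0.01, 0.01, -0.44, 0.05]
8 [0.04, -0.0, 0.01, 0.01, -0.44, 0.05]
9 [0.04, -0.0, 0.01, 0.01, -0.44, 0.05]
10 [0.04, -0.0, 0.0, 0.01, -0.44, 0.05]
11 [0.04, -0.0, -0.0, 0.01, -0.44, 0.05]
12 [0.04, -0.0, -0.0, 0.01, -0.44, 0.05]
13 [-0.03, -0.01, -0.06, 0.0, -0.55, -0.0]
14 [-0.03, -0.01, -0.07, 0.0, -0.55, -0.0]
15 [-0.03, -0.01, -0.07, 0.0, -0.55, -0.0]
16 [-0.04, -0.01, -0.07, 0.0, -0.55, -0.0]
17 [-0.04, -0.01, -0.07, 0.0, -0.55, -0.0]
18 [-0.05, -0.01, -0.07, 0.0, -0.55, -0.0]
19 [-0.05, -0.01, -0.07, 0.0, -0.55, -0.0]
20 [-0.05, -0.01, -0.07, 0.0, -0.55, -0.0]
```

Call:
{"method": "step_arm", "body": {"plan": [{"x": -0.06,"y": 0,"z": 0.23,"rx": 0.1,"ry": -0.4,"rz": 0.5},{"x": -0.05,"y": 0,"z": 0.23,"rx": 0.1,"ry": -0.4,"rz": 0.5},{"x": -0.04,"y": 0,"z": 0.23,"rx": 0.1,"ry": -0.4,"rz": 0.5},{"x": -0.03,"y": 0,"z": 0.23,"rx": 0.1,"ry": -0.4,"rz": 0.5},{"x": 0.04,"y": 0,"z": 0.02,"rx": 0,"ry": -0.44,"rz": 0.05},{"x": 0.04,"y": 0,"z": 0.02,"rx": 0,"ry": -0.44,"rz": 0.05},{"x": 0.04,"y": 0,"z": 0.01,"rx": 0,"ry": -0.44,"rz": 0.05},{"x": 0.04,"y": 0,"z": 0.01,"rx": 0,"ry": -0.44,"rz": 0.05},{"x": 0.04,"y": 0,"z": 0.01,"rx": 0,"ry": -0.44,"rz": 0.05},{"x": 0.04,"y": 0,"z": 0,"rx": 0,"ry": -0.44,"rz": 0.05}]}}

```text
t: 12.75
eef_pos: [511.2, 17.1, 129.6]
tcp_rot: [-3.134, 0.874, -1.639]
ft_force: [-0.2, -0.5, -2.1]
opening: 0.594
grip_force: 28.1
```

Call:
{"method": "step_arm", "body": {"plan": [{"x": 0.04,"y": 0,"z": 0,"rx": 0,"ry": -0.44,"rz": 0.05},{"x": 0.04,"y": 0,"z": 0,"rx": 0,"ry": -0.44,"rz": 0.05},{"x": -0.03,"y": 0,"z": -0.06,"rx": 0,"ry": -0.55,"rz": 0},{"x": -0.03,"y": 0,"z": -0.07,"rx": 0,"ry": -0.55,"rz": 0},{"x": -0.03,"y": 0,"z": -0.07,"rx": 0,"ry": -0.55,"rz": 0},{"x": -0.04,"y": 0,"z": -0.07,"rx": 0,"ry": -0.55,"rz": 0},{"x": -0.04,"y": 0,"z": -0.07,"rx": 0,"ry": -0.55,"rz": 0},{"x": -0.05,"y": 0,"z": -0.07,"rx": 0,"ry": -0.55,"rz": 0},{"x": -0.05,"y": 0,"z": -0.07,"rx": 0,"ry": -0.55,"rz": 0},{"x": -0.05,"y": 0,"z": -0.07,"rx": 0,"ry": -0.55,"rz": 0}]}}

```text
t: 13.58
eef_pos: [510.6, 6.1, 141.0]
tcp_rot: [3.127, 1.402, -1.666]
ft_force: [-0.8, -0.9, -2.0]
opening: 0.567
grip_force: 28.4
```

Call:
{"method": "step_arm", "body": {"plan": [{"x": 0,"y": 0,"z": 0,"rx": 0,"ry": -0.4,"rz": 0},{"x": 0,"y": 0,"z": 0,"rx": 0,"ry": -0.4,"rz": 0},{"x": 0,"y": 0,"z": 0,"rx": 0,"ry": 0,"rz": 0},{"x": 0,"y": 0,"z": 0,"rx": 0,"ry": 0,"rz": 0},{"x": 0,"y": 0,"z": 0,"rx": 0,"ry": 0,"rz": 0},{"x": 0,"y": 0,"z": 0,"rx": 0,"ry": 0,"rz": 0},{"x": 0,"y": 0,"z": 0,"rx": 0,"ry": 0,"rz": 0},{"x": 0,"y": 0,"z": 0,"rx": 0,"ry": 0,"rz": 0},{"x": 0,"y": 0,"z": 0,"rx": 0,"ry": 0,"rz": 0},{"x": 0,"y": 0,"z": 0,"rx": 0,"ry": 0,"rz": 0}]}}

```text
t: 14.42
eef_pos: [510.6, 7.0, 141.6]
tcp_rot: [3.111, 1.478, -1.681]
ft_force: [-0.1, -0.4, -0.8]
opening: 0.563
grip_force: 28.5
```

```bash
python3 log.py; python3 - <<'E'
from h import *
s=state();print(s['ft_force'],s['opening'])
a=cam('side')['image'][120:320,200:500,::-1];b=cam('scene')['image'][130:260,220:420,::-1]
cv2.imwrite('pics/y.png',np.vstack([cv2.resize(a,(450,300),interpolation=cv2.INTER_CUBIC),cv2.resize(b,(450,293),interpolation=cv2.INTER_CUBIC)]))
E
```

```text
14.42 [-0.661, 0.886, 1.879, 0.992, 1.686, 1.888] [510.6, 7.0, 141.6] [3.111, 1.478, -1.681]
[-0.08038012 -0.39679506 -0.81148359] 0.5634542915008595
```

View pics/y.png

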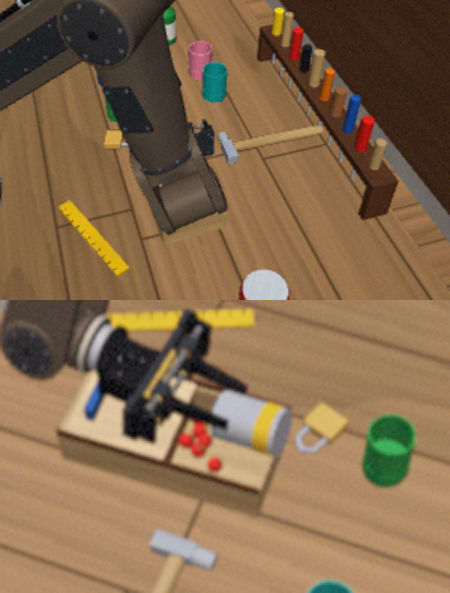

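Lower half shows the tin at (250,420) pouring over the bay, with about six red balls in the bay at (185–215, 430–465). The opening has shrunk, so the tin has slipped in the grip. I will measure how it sits now.

```bash
python3 - <<'E'
from h import *
from scipy.optimize import least_squares
from scipy.spatial.transform import Rotation as Ro
s=state();c=cam('scene');P=pts(c);im=c['image'].astype(int)
np.savez('s2.npz',P=P,im=im)
sub=np.s_[165:205,308:356];Q=P[sub].reshape(-1,3);C=im[sub].reshape(-1,3)
mx,mn=C.max(1),C.min(1)
yel=(C[:,0]>C[:,2]+90)&(C[:,1]>C[:,2]+60)&(Q[:,2]>75);gr=(mx-mn<28)&(mx>95)&(Q[:,2]>75)
x=np.array(s['eef_pos']);R=Ro.from_euler('xyz',s['tcp_rot']);g=x-19*R.as_matrix()[:,2]
m=(yel|gr)&(np.linalg.norm(Q-g,axis=1)<110);K=Q[m];print(yel.sum(),gr.sum(),m.sum(),g.round(1))
print('yellow mean',Q[yel].mean(0).round(1),'grey mean',Q[gr&m].mean(0).round(1))
a0=R.apply([.707,0,-.707])
def f(v,K=K):
    d=v[3:]/np.linalg.norm(v[3:]);w=K-v[:3];return np.r_[np.linalg.norm(w-np.outer(w@d,d),axis=1)-32.5,np.linalg.norm(v[3:])-1,((v[:3]-g)@d)*.1]
o=least_squares(f,np.r_[g,a0],loss='soft_l1',f_scale=2);d=o.x[3:]/np.linalg.norm(o.x[3:])
t=(K-o.x[:3])@d
print('axis',d.round(3),'expected',a0.round(3),'in tool',R.inv().apply(d).round(3),'point rel g in tool',R.inv().apply(o.x[:3]-g).round(1),'extent',np.percentile(t,[1,99]).round(1),'yellow t',np.percentile((Q[yel]-o.x[:3])@d,[5,95]).round(1),'cost',abs(f(o.x)[:-4]).mean())
# balls
red=(im[:,:,0]>im[:,:,1]+80)&(im[:,:,0]>im[:,:,2]+80);b=P[red]
b=b[(abs(b[:,0]-510)<120)&(b[:,1]>-150)&(b[:,1]<120)&(b[:,2]<250)];print(len(b),b.min(0).round(),b.max(0).round())
E
```

```text
137 506 636 [509.1 -11.9 143.2]
yellow mean [535.2  20.  166.1] grey mean [519.  -6. 141.]
axis [-0.09  -0.987 -0.133] expected [-0.063 -0.767 -0.639] in tool [ 0.224  0.012 -0.974] point rel g in tool [21.8 -0.9  5. ] extent [-49.8  38. ] yellow t [-39.2 -21.3] cost 4.026225250370702
150 [ 469. -114.    2.] [545. -36. 146.]
```

```bash
python3 - <<'E'
from h import *
c=cam('wrist','w3.png')
E
```

```text
(no output)
```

View pics/w3.png

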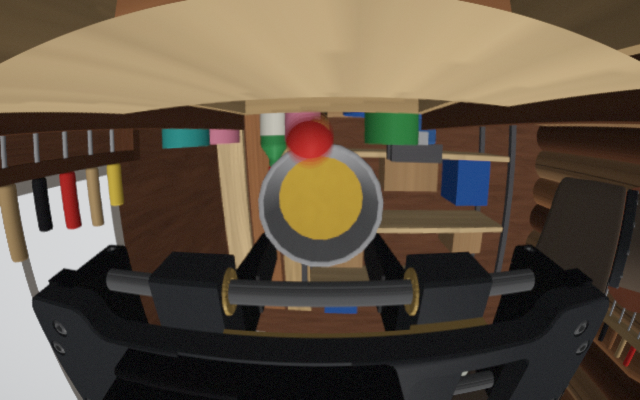

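The wrist view (upside down) shows the tin empty inside, with a yellow floor at (320,200). One red ball at (310,138) is near the lower lip, so I check its depth.

```bash
python3 - <<'E'
from h import *
for n in ('wrist','scene'):
    c=cam(n);P=wpts(c) if n=='wrist' else pts(c);im=c['image'].astype(int)
    red=((im[:,:,0]>im[:,:,1]+70)&(im[:,:,0]>im[:,:,2]+70)).astype(np.uint8)
    k,l,st,ce=cv2.connectedComponentsWithStats(red)
    for i in range(1,k):
        q=P[l==i]
        if st[i,4]>8 and abs(np.median(q,0)[0]-510)<130: print(n,ce[i].round(),st[i,4],np.median(q,0).round(),q.min(0).round(),q.max(0).round())
    if n=='scene': cv2.imwrite('pics/z.png',cv2.resize(im[150:220,280:360].astype(np.uint8)[:,:,::-1],(686,600),interpolation=cv2.INTER_CUBIC))
E
```

```text
scene [182. 169.] 133 [ 606. -455.   99.] [ 551. -510.   80.] [ 620. -437.  111.]
scene [305. 190.] 102 [508. -96.  27.] [ 465. -114.    7.] [546. -61. 146.]
scene [316. 193.] 21 [499. -59.  27.] [491. -69.  18.] [540. -39. 112.]
scene [301. 200.] 34 [539. -95.  27.] [ 517. -107.    7.] [547. -87.  34.]
scene [320. 208.] 16 [544. -27.  30.] [526. -40.   5.] [579. -20.  80.]
scene [561. 301.] 936 [625. 676.  94.] [551. 266.  51.] [1287.  720. 1363.]
```

View pics/z.png

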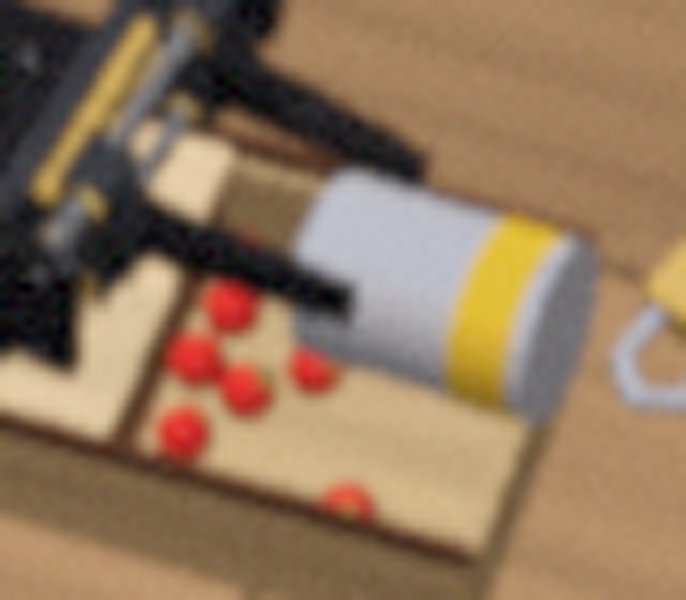

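```bash
python3 - <<'E'
from h import *
c=cam('wrist');im=c['image'].astype(int);d=c['depth']
red=((im[:,:,0]>im[:,:,1]+70)&(im[:,:,0]>im[:,:,2]+70)).astype(np.uint8)
k,l,st,ce=cv2.connectedComponentsWithStats(red);P=wpts(c)
for i in range(1,k):
    if st[i,4]>60: m=l==i;print(ce[i].round(),st[i],np.median(d[m]),np.median(P[m],0).round())
print('rim depth',d[195:205,255:275].mean(0).round(),'t',state()['t'],state()['ft_force'])
b=cam('side')['image'].astype(int)
E
```

```text
[ 69. 200.] [ 59 173  21  56 753] 357.37396 [895. 117. 153.]
[630. 356.] [625 348  11  18  72] 645.43933 [-661.  405.  818.]
rim depth [1581. 1580. 1580.  583.  157.  157.  157.  157.  157.  143.  162.  150.
  167.  170.  174.  178.  183.  187.  192.  192.] t 14.7667 [-0.2803665   0.23808826 -1.21954176]
```

The ball has rolled out (gone from the wrist view, force about −1.1 N, which is the empty tin). Now I refit the tin's pose in the grip for setting it down.

```bash
cat > fit.py <<'E'
from h import *
from scipy.optimize import least_squares
from scipy.spatial.transform import Rotation as Ro
def fitcyl(Q,C,g,R,a0,maxd=100):
    yel=(C[:,0]>C[:,2]+90)&(C[:,1]>C[:,2]+60)
    gr=(C[:,2]>=C[:,0])&(C.max(1)-C.min(1)<50)&(C.max(1)>120)
    near=np.linalg.norm(Q-g,axis=1)<maxd;K=Q[(yel|gr)&near]
    def f(v):
        d=v[3:]/np.linalg.norm(v[3:]);w=K-v[:3];return np.r_[np.linalg.norm(w-np.outer(w@d,d),axis=1)-32.5,np.linalg.norm(v[3:])-1,((v[:3]-g)@d)]
    o=least_squares(f,np.r_[g,a0],loss='soft_l1',f_scale=2);d=o.x[3:]/np.linalg.norm(o.x[3:]);p=o.x[:3]
    t=(K-p)@d;ty=(Q[yel&near]-p)@d
    print(len(K),'err',np.median(abs(f(o.x)[:-2])).round(2),'p',p.round(1),'axis',d.round(3),'in tool',R.inv().apply(d).round(3),'p-g tool',R.inv().apply(p-g).round(1),'ext',np.percentile(t,[1,99]).round(1),'yel',np.percentile(ty,[3,97]).round(1))
    return p,d,t
E
python3 - <<'E'
from fit import *
s=state();x=np.array(s['eef_pos']);R=Ro.from_euler('xyz',s['tcp_rot']);g=x-19*R.as_matrix()[:,2]
c=cam('scene');P=pts(c);im=c['image'].astype(int)
sub=np.s_[166:200,316:352];Q=P[sub].reshape(-1,3);C=im[sub].reshape(-1,3);k=Q[:,2]>90
for a in ([.707,0,-.707],[.22,0,-.97]): fitcyl(Q[k],C[k],g,R,R.apply(a))
E
```

```text
452 err 1.59 p [510.3  -8.7 120.7] axis [0.093 0.984 0.15 ] in tool [-0.241 -0.015  0.971] p-g tool [21.9 -1.   5.4] ext [-37.9  49.3] yel [21.1 39.8]
452 err 1.59 p [510.3  -8.7 120.7] axis [-0.093 -0.984 -0.15 ] in tool [ 0.241  0.015 -0.971] p-g tool [21.9 -1.   5.4] ext [-49.3  37.9] yel [-39.8 -21.1]
```

```bash
python3 - <<'E'
from nxt import *
p=fit(1).x;q=np.array(s['joints']);pi=np.pi
for g,th,f in [((509,-12,180),5,pi),((520,60,215),5,pi),((530,130,230),5,pi),((530,130,230),5,2.4),((530,130,230),5,1.6),((530,130,230),5,.8),((530,130,230),5,0),((530,130,200),40,0),((530,130,150),76,0),((530,110,60),76,0)]:
    n,c=ik(g,tool(85,th,-1,f),p,q);print(g,th,round(f,1),n.round(2),round(c,5));q=n
shift((509,-12,185));shift((525,110,230))
E
```

```text
(509, -12, 180) 5 3.1 [-0.66  0.82  1.89  1.01  1.72  1.93] 0.0
(520, 60, 215) 5 3.1 [-0.54  0.74  1.94  1.12  1.69  1.98] 0.0
(530, 130, 230) 5 3.1 [-0.42  0.71  1.98  1.23  1.64  2.  ] 0.0
(530, 130, 230) 5 2.4 [-0.42  0.71  1.98  1.23  1.64  1.26] 0.0
(530, 130, 230) 5 1.6 [-0.42  0.71  1.98  1.23  1.64  0.46] 0.0
(530, 130, 230) 5 0.8 [-0.42  0.71  1.98  1.23  1.64 -0.34] 0.0
(530, 130, 230) 5 0 [-0.42  0.71  1.98  1.23  1.64 -1.14] 0.0
(530, 130, 200) 40 0 [-0.3   0.48  1.93  0.94  1.19 -0.79] 0.0
(530, 130, 150) 76 0 [-0.01  0.43  1.86  0.32  0.86 -0.14] 0.0
(530, 110, 60) 76 0 [-0.05  0.56  1.95  0.4   0.66 -0.28] 0.0
shift units total [-1.67  0.01 -0.16]
shift units total [-3.92 -0.24  4.57]
```

Call:
{"method": "step_arm", "body": {"plan": [{"x": -0.15,"y": 0,"z": 0,"rx": 0,"ry": 0,"rz": 0},{"x": -0.25,"y": 0,"z": 0,"rx": 0,"ry": 0,"rz": 0},{"x": -0.3,"y": 0,"z": 0,"rx": 0,"ry": 0,"rz": 0},{"x": -0.3,"y": 0,"z": 0,"rx": 0,"ry": 0,"rz": 0},{"x": -0.3,"y": 0,"z": 0,"rx": 0,"ry": 0,"rz": 0},{"x": -0.25,"y": 0,"z": 0.15,"rx": 0,"ry": 0,"rz": 0},{"x": -0.2,"y": 0,"z": 0.25,"rx": 0,"ry": 0,"rz": 0},{"x": -0.18,"y": 0,"z": 0.35,"rx": 0,"ry": 0,"rz": 0},{"x": -0.18,"y": 0,"z": 0.38,"rx": 0,"ry": 0,"rz": 0},{"x": -0.18,"y": 0,"z": 0.38,"rx": 0,"ry": 0,"rz": 0}]}}

```text
t: 15.7
eef_pos: [514.1, 50.9, 195.1]
tcp_rot: [3.102, 1.478, -1.689]
ft_force: [-0.7, -1.5, -1.0]
opening: 0.568
grip_force: 28.5
```

Call:
{"method": "step_arm", "body": {"plan": [{"x": -0.18,"y": 0,"z": 0.38,"rx": 0,"ry": 0,"rz": 0},{"x": -0.18,"y": 0,"z": 0.38,"rx": 0,"ry": 0,"rz": 0},{"x": -0.18,"y": 0,"z": 0.38,"rx": 0,"ry": 0,"rz": 0},{"x": -0.18,"y": 0,"z": 0.38,"rx": 0,"ry": 0,"rz": 0},{"x": -0.18,"y": 0,"z": 0.38,"rx": 0,"ry": 0,"rz": 0},{"x": -0.18,"y": 0,"z": 0.38,"rx": 0,"ry": 0,"rz": 0},{"x": -0.18,"y": 0,"z": 0.38,"rx": 0,"ry": 0,"rz": 0},{"x": -0.1,"y": 0,"z": 0.25,"rx": 0,"ry": 0,"rz": 0},{"x": -0.05,"y": 0,"z": 0.1,"rx": 0,"ry": 0,"rz": 0},{"x": 0,"y": 0,"z": 0,"rx": 0,"ry": 0,"rz": -0.4}]}}

```text
t: 16.53
eef_pos: [520.3, 128.3, 223.2]
tcp_rot: [-2.768, 1.471, -1.273]
ft_force: [-0.3, -0.6, -0.3]
opening: 0.564
grip_force: 28.5
```

Call:
{"method": "step_arm", "body": {"plan": [{"x": 0,"y": 0,"z": 0,"rx": 0,"ry": 0,"rz": -0.8},{"x": 0,"y": 0,"z": 0,"rx": 0,"ry": 0,"rz": -1},{"x": 0,"y": 0,"z": 0,"rx": 0,"ry": 0,"rz": -1},{"x": 0,"y": 0,"z": 0,"rx": 0,"ry": 0,"rz": -1},{"x": 0,"y": 0,"z": 0,"rx": 0,"ry": 0,"rz": -1},{"x": 0,"y": 0,"z": 0,"rx": 0,"ry": 0,"rz": -1},{"x": 0,"y": 0,"z": 0,"rx": 0,"ry": 0,"rz": -1},{"x": 0,"y": 0,"z": 0,"rx": 0,"ry": 0,"rz": -1},{"x": 0,"y": 0,"z": 0,"rx": 0,"ry": 0,"rz": -1},{"x": 0,"y": 0,"z": 0,"rx": 0,"ry": 0,"rz": -1}]}}

```text
t: 17.37
eef_pos: [520.5, 127.4, 222.9]
tcp_rot: [-1.679, 0.547, -0.135]
ft_force: [-0.1, -1.2, -1.6]
opening: 0.564
grip_force: 28.6
```

Call:
{"method": "step_arm", "body": {"plan": [{"x": 0,"y": 0,"z": 0,"rx": 0,"ry": 0,"rz": -1},{"x": 0,"y": 0,"z": 0,"rx": 0,"ry": 0,"rz": -1},{"x": 0,"y": 0,"z": 0,"rx": 0,"ry": 0,"rz": -1},{"x": 0,"y": 0,"z": 0,"rx": 0,"ry": 0,"rz": -1},{"x": 0,"y": 0,"z": 0,"rx": 0,"ry": 0,"rz": -1},{"x": 0,"y": 0,"z": 0,"rx": 0,"ry": 0,"rz": -1},{"x": 0,"y": 0,"z": 0,"rx": 0,"ry": 0,"rz": -1},{"x": 0,"y": 0,"z": 0,"rx": 0,"ry": 0,"rz": -1},{"x": 0,"y": 0,"z": 0,"rx": 0,"ry": 0,"rz": -1},{"x": 0,"y": 0,"z": 0,"rx": 0,"ry": 0,"rz": -1}]}}

```text
t: 18.2
eef_pos: [520.5, 127.5, 222.9]
tcp_rot: [-1.674, -0.449, -0.034]
ft_force: [-0.1, 0.1, -1.2]
opening: 0.566
grip_force: 28.7
```

Call:
{"method": "step_arm", "body": {"plan": [{"x": 0,"y": 0,"z": 0,"rx": 0,"ry": 0,"rz": -1},{"x": 0,"y": 0,"z": 0,"rx": 0,"ry": 0,"rz": -1},{"x": 0,"y": 0,"z": 0,"rx": 0,"ry": 0,"rz": -1},{"x": 0,"y": 0,"z": 0,"rx": 0,"ry": 0,"rz": -1},{"x": 0,"y": 0,"z": 0,"rx": 0,"ry": 0,"rz": -1},{"x": 0,"y": 0,"z": 0,"rx": 0,"ry": 0,"rz": -1},{"x": 0,"y": 0,"z": 0,"rx": 0,"ry": 0,"rz": -1},{"x": 0,"y": 0,"z": 0,"rx": 0,"ry": 0,"rz": -1},{"x": 0,"y": 0,"z": 0,"rx": 0,"ry": 0,"rz": -1},{"x": 0,"y": 0,"z": 0,"rx": 0,"ry": 0,"rz": -1}]}}

```text
t: 19.03
eef_pos: [520.5, 127.4, 222.9]
tcp_rot: [-2.231, -1.419, 0.575]
ft_force: [-0.3, -0.3, -1.8]
opening: 0.562
grip_force: 28.8
```

```bash
python3 log.py; python3 - <<'E'
from nxt import *
print(s['opening'],s['ft_force'],(x-19*R.as_matrix()[:,2]).round(1))
rows([((525,110,230),70,0,12)])
E
```

```text
19.03 [-0.464, 0.713, 1.982, 1.183, 1.649, -1.038] [520.5, 127.4, 222.9] [-2.231, -1.419, 0.575]
0.5621107133225257 [-0.28285818 -0.28528086 -1.84599005] [519.  108.6 224.7]
1 [-0.05, 0.02, 0.0, -0.06, -0.94, -0.08]
2 [-0.05, 0.02, -0.0, -0.06, -0.94, -0.08]
3 [-0.05, 0.02, -0.0, -0.06, -0.94, -0.08]
4 [-0.05, 0.02, -0.0, -0.06, -0.94, -0.08]
5 [-0.05, 0.02, -0.01, -0.06, -0.94, -0.08]
6 [-0.05, 0.02, -0.01, -0.06, -0.94, -0.08]
7 [-0.05, 0.02, -0.01, -0.06, -0.94, -0.08]
8 [-0.05, 0.02, -0.01, -0.06, -0.94, -0.08]
9 [-0.05, 0.02, -0.01, -0.06, -0.94, -0.08]
10 [-0.06, 0.02, -0.01, -0.06, -0.94, -0.08]
11 [-0.06, 0.02, -0.02, -0.06, -0.94, -0.08]
12 [-0.06, 0.02, -0.02, -0.06, -0.94, -0.08]
```

Call:
{"method": "step_arm", "body": {"plan": [{"x": -0.05,"y": 0.02,"z": 0,"rx": -0.06,"ry": -0.94,"rz": -0.08},{"x": -0.05,"y": 0.02,"z": 0,"rx": -0.06,"ry": -0.94,"rz": -0.08},{"x": -0.05,"y": 0.02,"z": 0,"rx": -0.06,"ry": -0.94,"rz": -0.08},{"x": -0.05,"y": 0.02,"z": 0,"rx": -0.06,"ry": -0.94,"rz": -0.08},{"x": -0.05,"y": 0.02,"z": 0,"rx": -0.06,"ry": -0.94,"rz": -0.08},{"x": -0.05,"y": 0.02,"z": 0,"rx": -0.06,"ry": -0.94,"rz": -0.08},{"x": -0.05,"y": 0.02,"z": 0,"rx": -0.06,"ry": -0.94,"rz": -0.08},{"x": -0.05,"y": 0.02,"z": 0,"rx": -0.06,"ry": -0.94,"rz": -0.08},{"x": -0.05,"y": 0.02,"z": 0,"rx": -0.06,"ry": -0.94,"rz": -0.08},{"x": -0.05,"y": 0.02,"z": 0,"rx": -0.06,"ry": -0.94,"rz": -0.08}]}}

```text
t: 19.87
eef_pos: [524.1, 120.8, 212.7]
tcp_rot: [-3.111, -0.532, 1.457]
ft_force: [0.2, 0.1, -1.3]
opening: 0.562
grip_force: 28.6
```

```bash
python3 log.py; python3 - <<'E'
from fit import *
s=state();x=np.array(s['eef_pos']);R=Ro.from_euler('xyz',s['tcp_rot']);g=x-19*R.as_matrix()[:,2];print(g.round(1),s['opening'])
for n in('scene','side'):
    c=cam(n);P=pts(c);im=c['image'].astype(int);print(n)
    k=(np.linalg.norm(P-g,axis=-1)<100)&(P[:,:,2]>120)&(P[:,:,2]<260)
    p,d,t=fitcyl(P[k],im[k],g,R,R.apply([.24,0,-.97]))
    yy,xx=np.where(k);print(xx.min(),xx.max(),yy.min(),yy.max())
    if n=='side': v=im[max(yy.min()-40,0):yy.max()+40,xx.min()-50:xx.max()+50].astype(np.uint8)[:,:,::-1];cv2.imwrite('pics/v.png',cv2.resize(v,None,fx=3,fy=3,interpolation=cv2.INTER_CUBIC)[:600,:800])
# bay balls
c=cam('scene');P=pts(c);im=c['image'].astype(int)
red=(im[:,:,0]>im[:,:,1]+70)&(im[:,:,0]>im[:,:,2]+70);b=red&(abs(P[:,:,0]-510)<90)&(P[:,:,1]>-130)&(P[:,:,1]<40)
k,l,st,ce=cv2.connectedComponentsWithStats(b.astype(np.uint8));print([(ce[i].round().tolist(),int(st[i,4])) for i in range(1,k)])
E
```

```text
19.87 [-0.193, 0.352, 1.835, 0.595, 1.114, -0.398] [524.1, 120.8, 212.7] [-3.111, -0.532, 1.457]
[523.6 111.2 229. ] 0.5615275676441301
scene
269 err 7.13 p [532.9 102.7 224.9] axis [-0.695 -0.712 -0.101] in tool [-0.729 -0.619 -0.293] p-g tool [-8.5 10.2 -0.5] ext [-54.1  15.7] yel [-54.1   9.5]
356 391 162 201
side
68 err 0.68 p [526.4 133.1 233.8] axis [-0.015  0.216 -0.976] in tool [-0.312 -0.01   0.95 ] p-g tool [21.5  0.5  7.1] ext [-25.1  39.6] yel [21.1 39. ]
291 311 144 163
[([306.0, 188.0], 140), ([326.0, 187.0], 31)]
```

```bash
python3 - <<'E'
from nxt import *
rot(tool(85,72,-1)); T=tool(85,72,-1)
shift((545,106,53),T); print((T.inv().apply([0,0,-1])).round(3))
E
```

```text
rot units total [-0.21 -2.23 -0.19]
shift units total [-2.53  0.91  6.66]
[-0.309  0.     0.951]
```

Call:
{"method": "step_arm", "body": {"plan": [{"x": 0,"y": 0,"z": 0,"rx": -0.07,"ry": -0.74,"rz": -0.06},{"x": 0,"y": 0,"z": 0,"rx": -0.07,"ry": -0.74,"rz": -0.06},{"x": 0,"y": 0,"z": 0,"rx": -0.07,"ry": -0.74,"rz": -0.06},{"x": -0.2,"y": 0.1,"z": 0.4,"rx": 0,"ry": 0,"rz": 0},{"x": -0.25,"y": 0.13,"z": 0.6,"rx": 0,"ry": 0,"rz": 0},{"x": -0.25,"y": 0.13,"z": 0.6,"rx": 0,"ry": 0,"rz": 0},{"x": -0.25,"y": 0.13,"z": 0.6,"rx": 0,"ry": 0,"rz": 0},{"x": -0.25,"y": 0.13,"z": 0.6,"rx": 0,"ry": 0,"rz": 0},{"x": -0.25,"y": 0.13,"z": 0.6,"rx": 0,"ry": 0,"rz": 0},{"x": -0.2,"y": 0.13,"z": 0.6,"rx": 0,"ry": 0,"rz": 0}]}}

```text
t: 20.85
eef_pos: [544.0, 110.1, 101.7]
tcp_rot: [-3.136, -0.317, 1.477]
ft_force: [-0.1, 0.4, -1.0]
opening: 0.561
grip_force: 28.6
```

Call:
{"method": "step_arm", "body": {"plan": [{"x": -0.2,"y": 0,"z": 0.6,"rx": 0,"ry": 0,"rz": 0},{"x": -0.2,"y": 0,"z": 0.6,"rx": 0,"ry": 0,"rz": 0},{"x": -0.15,"y": 0,"z": 0.5,"rx": 0,"ry": 0,"rz": 0},{"x": -0.1,"y": 0,"z": 0.3,"rx": 0,"ry": 0,"rz": 0},{"x": 0,"y": 0,"z": 0,"rx": 0,"ry": 0,"rz": 0},{"x": 0,"y": 0,"z": 0,"rx": 0,"ry": 0,"rz": 0},{"x": 0,"y": 0,"z": 0,"rx": 0,"ry": 0,"rz": 0},{"x": 0,"y": 0,"z": 0,"rx": 0,"ry": 0,"rz": 0},{"x": 0,"y": 0,"z": 0,"rx": 0,"ry": 0,"rz": 0},{"x": 0,"y": 0,"z": 0,"rx": 0,"ry": 0,"rz": 0}]}}

```text
t: 21.68
eef_pos: [544.9, 111.1, 52.2]
tcp_rot: [-3.141, -0.315, 1.481]
ft_force: [0.2, -0.6, -1.7]
opening: 0.562
grip_force: 28.6
```

```bash
python3 - <<'E'
from fit import *
s=state();x=np.array(s['eef_pos']);R=Ro.from_euler('xyz',s['tcp_rot']);g=x-19*R.as_matrix()[:,2];print(g.round(1),s['opening'],s['ft_force'].round(1))
c=cam('side');P=pts(c);im=c['image'].astype(int)
k=(np.linalg.norm(P-g-[0,22,0],axis=-1)<75)&(P[:,:,2]>6)&(P[:,:,2]<90)
p,d,t=fitcyl(P[k],im[k],g,R,[0,0,1])
yy,xx=np.where(k);v=im[yy.min()-40:yy.max()+30,xx.min()-50:xx.max()+50].astype(np.uint8)[:,:,::-1];v=cv2.resize(v,None,fx=4,fy=4,interpolation=cv2.INTER_CUBIC)[:600,:800];cv2.imwrite('pics/v.png',v)
E
```

```text
[544.4 105.2  70.3] 0.562046272548452 [ 0.2 -0.6 -1.7]
154 err 3.93 p [547.3 125.6  61.9] axis [ 0.987 -0.154 -0.035] in tool [-0.072  0.997  0.013] p-g tool [16.9  1.  14.4] ext [-30.1  28.9] yel [-29.2  28.6]
```

View pics/v.png

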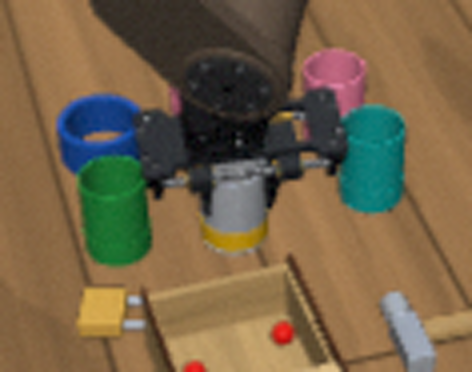

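The tin hangs upright at (235,215), clear of green (115,210) and turquoise (372,160). I lower it gently to contact.

Call:
{"method": "step_arm", "body": {"plan": [{"x": -0.07,"y": 0,"z": 0.22,"rx": 0,"ry": 0,"rz": 0},{"x": -0.07,"y": 0,"z": 0.22,"rx": 0,"ry": 0,"rz": 0},{"x": -0.07,"y": 0,"z": 0.2,"rx": 0,"ry": 0,"rz": 0},{"x": -0.01,"y": 0,"z": 0.04,"rx": 0,"ry": 0,"rz": 0},{"x": 0,"y": 0,"z": 0,"rx": 0,"ry": 0,"rz": 0},{"x": 0,"y": 0,"z": 0,"rx": 0,"ry": 0,"rz": 0},{"x": 0,"y": 0,"z": 0,"rx": 0,"ry": 0,"rz": 0},{"x": 0,"y": 0,"z": 0,"rx": 0,"ry": 0,"rz": 0},{"x": 0,"y": 0,"z": 0,"rx": 0,"ry": 0,"rz": 0},{"x": 0,"y": 0,"z": 0,"rx": 0,"ry": 0,"rz": 0}]}}

```text
t: 22.57
eef_pos: [544.8, 111.0, 34.0]
tcp_rot: [-3.14, -0.314, 1.48]
ft_force: [-0.9, -0.0, -0.8]
opening: 0.561
grip_force: 28.6
```

Call:
{"method": "step_arm", "body": {"plan": [{"x": -0.01,"y": 0,"z": 0.04,"rx": 0,"ry": 0,"rz": 0},{"x": 0,"y": 0,"z": 0,"rx": 0,"ry": 0,"rz": 0},{"x": -0.01,"y": 0,"z": 0.04,"rx": 0,"ry": 0,"rz": 0},{"x": 0,"y": 0,"z": 0,"rx": 0,"ry": 0,"rz": 0},{"x": 0,"y": 0,"z": 0,"rx": 0,"ry": 0,"rz": 0},{"x": 0,"y": 0,"z": 0,"rx": 0,"ry": 0,"rz": 0},{"x": 0,"y": 0,"z": 0,"rx": 0,"ry": 0,"rz": 0},{"x": 0,"y": 0,"z": 0,"rx": 0,"ry": 0,"rz": 0},{"x": 0,"y": 0,"z": 0,"rx": 0,"ry": 0,"rz": 0},{"x": 0,"y": 0,"z": 0,"rx": 0,"ry": 0,"rz": 0}]}}

```text
t: 23.4
eef_pos: [544.7, 111.2, 31.8]
tcp_rot: [-3.14, -0.314, 1.48]
ft_force: [0.2, -0.2, -0.5]
opening: 0.561
grip_force: 28.6
```

Call:
{"method": "step_arm", "body": {"plan": [{"x": -0.01,"y": 0,"z": 0.04,"rx": 0,"ry": 0,"rz": 0},{"x": 0,"y": 0,"z": 0,"rx": 0,"ry": 0,"rz": 0},{"x": -0.01,"y": 0,"z": 0.04,"rx": 0,"ry": 0,"rz": 0},{"x": 0,"y": 0,"z": 0,"rx": 0,"ry": 0,"rz": 0},{"x": 0,"y": 0,"z": 0,"rx": 0,"ry": 0,"rz": 0},{"x": 0,"y": 0,"z": 0,"rx": 0,"ry": 0,"rz": 0},{"x": 0,"y": 0,"z": 0,"rx": 0,"ry": 0,"rz": 0},{"x": 0,"y": 0,"z": 0,"rx": 0,"ry": 0,"rz": 0},{"x": 0,"y": 0,"z": 0,"rx": 0,"ry": 0,"rz": 0},{"x": 0,"y": 0,"z": 0,"rx": 0,"ry": 0,"rz": 0}]}}

```text
t: 24.23
eef_pos: [544.8, 111.4, 29.8]
tcp_rot: [-3.14, -0.314, 1.48]
ft_force: [-0.1, 0.3, 3.0]
opening: 0.56
grip_force: 28.5
```

```bash
python3 - <<'E'
from fit import *
s=state();x=np.array(s['eef_pos']);R=Ro.from_euler('xyz',s['tcp_rot']);g=x-19*R.as_matrix()[:,2]
c=cam('wrist');P=wpts(c);im=c['image'].astype(int)
k=(np.hypot(P[:,:,0]-546,P[:,:,1]-128)<50)&(P[:,:,2]>70)&(P[:,:,2]<110)&(im.max(2)-im.min(2)<40)&(im.max(2)>110)
Q=P[k];print(g.round(1),len(Q))
# plane of rim: outermost ring
hi=Q[Q[:,2]>np.percentile(Q[:,2],50)]
A=np.c_[hi[:,:2]-[546,128],np.ones(len(hi))];print('plane',np.linalg.lstsq(A,hi[:,2],rcond=None)[0].round(3))
for a in range(0,360,45):
    th=np.degrees(np.arctan2(Q[:,1]-128,Q[:,0]-546))%360;m=abs((th-a+180)%360-180)<15
    if m.sum()>5: q=Q[m][Q[m][:,2].argsort()[-5:]].mean(0);print(a,m.sum(),q.round(1))
E
```

```text
[544.3 105.5  47.8] 3221
plane [1.0000e-03 1.0000e-02 8.8543e+01]
0 302 [576.3 130.6  89.6]
45 312 [564.3 150.4  90.3]
90 288 [543.9 156.3  90.1]
135 288 [526.3 148.7  90. ]
180 197 [515.6 127.4  89.7]
225 332 [522.2 108.1  89.4]
270 251 [544.1  95.9  89. ]
315 202 [569.3 106.3  89.5]
```

Call:
{"method": "step_arm", "body": {"plan": [{"x": 0,"y": 0,"z": 0,"rx": 0,"ry": 0,"rz": 0},{"x": 0,"y": 0,"z": 0,"rx": 0,"ry": 0,"rz": 0},{"x": 0,"y": 0,"z": 0,"rx": 0,"ry": 0,"rz": 0},{"x": 0,"y": 0,"z": 0,"rx": 0,"ry": 0,"rz": 0},{"x": 0,"y": 0,"z": 0,"rx": 0,"ry": 0,"rz": 0},{"x": 0,"y": 0,"z": 0,"rx": 0,"ry": 0,"rz": 0},{"x": 0,"y": 0,"z": 0,"rx": 0,"ry": 0,"rz": 0},{"x": 0,"y": 0,"z": 0,"rx": 0,"ry": 0,"rz": 0},{"x": 0,"y": 0,"z": 0,"rx": 0,"ry": 0,"rz": 0},{"x": 0,"y": 0,"z": 0,"rx": 0,"ry": 0,"rz": 0}], "jaw": -1}}

```text
t: 25.12
eef_pos: [544.7, 111.3, 29.7]
tcp_rot: [-3.14, -0.314, 1.48]
ft_force: [-1.4, 0.1, 0.8]
opening: 0.994
grip_force: 0.0
```

Call:
{"method": "step_arm", "body": {"plan": [{"x": 0,"y": 0,"z": -0.2,"rx": 0,"ry": 0,"rz": 0},{"x": 0,"y": 0,"z": -0.4,"rx": 0,"ry": 0,"rz": 0},{"x": 0,"y": 0,"z": -0.6,"rx": 0,"ry": 0,"rz": 0},{"x": 0,"y": 0,"z": -0.7,"rx": 0,"ry": 0,"rz": 0},{"x": 0,"y": 0,"z": -0.7,"rx": 0,"ry": 0,"rz": 0},{"x": 0,"y": 0,"z": -0.7,"rx": 0,"ry": 0,"rz": 0},{"x": 0,"y": 0,"z": -0.7,"rx": 0,"ry": 0,"rz": 0},{"x": 0,"y": 0,"z": -0.7,"rx": 0,"ry": 0,"rz": 0},{"x": 0,"y": 0,"z": -0.7,"rx": 0,"ry": 0,"rz": 0},{"x": 0,"y": 0,"z": -0.4,"rx": 0,"ry": 0,"rz": 0}]}}

```text
t: 25.95
eef_pos: [541.3, 65.9, 170.1]
tcp_rot: [3.141, -0.314, 1.48]
ft_force: [-0.3, 0.1, -0.6]
opening: 1.002
grip_force: 0.0
```

```bash
python3 log.py; python3 - <<'E'
from h import *
c=cam('wrist');P=wpts(c)
m=(np.hypot(P[:,:,0]-546,P[:,:,1]-127)<60)&(P[:,:,2]>80)&(P[:,:,2]<95);Q=P[m];print('tin',len(Q),cv2.minEnclosingCircle(Q[:,:2].astype(np.float32)),np.percentile(Q[:,2],[5,95]))
c=cam('scene');P=pts(c);im=c['image'].astype(int)
B=im[:,:,2]>im[:,:,0]+40;m=B&(P[:,:,2]>85)&(P[:,:,2]<105)&(abs(P[:,:,0]-514)<60)&(P[:,:,1]<-150);Q=P[m];print('bar',len(Q),np.median(Q,0),cv2.minAreaRect(Q[:,:2].astype(np.float32)))
cv2.imwrite('pics/last.png',cv2.resize(im[140:230,230:430].astype(np.uint8)[:,:,::-1],(800,360),interpolation=cv2.INTER_CUBIC))
red=((im[:,:,0]>im[:,:,1]+60)&(im[:,:,0]>im[:,:,2]+60)).astype(np.uint8)
k,l,st,ce=cv2.connectedComponentsWithStats(red)
for i in range(1,k):
    q=np.median(P[l==i],0)
    if abs(q[0]-510)<200 and abs(q[1])<250: print(ce[i].round(),st[i,4],q.round())
from nxt import *
print((R.inv()*tool(85,90,-1)).as_rotvec()*10)
E
```

```text
25.95 [-0.176, 0.393, 1.816, 0.376, 0.994, -0.302] [541.3, 65.9, 170.1] [3.141, -0.314, 1.48]
tin 726 ((546.2742309570312, 127.39590454101562), 32.70068359375) [81.39087833 88.92320827]
bar 96 [ 519.10062366 -223.43794766   96.277908  ] ((514.6280517578125, -224.73251342773438), (77.7795639038086, 13.856599807739258), 1.5179105997085571)
[306. 187.] 157 [488. -99.  26.]
[325. 188.] 21 [474. -34.  27.]
[397. 265.] 1 [631. 245.  -1.]
[ 0.02028474 -3.13874877 -0.03299017]
```

View pics/last.png

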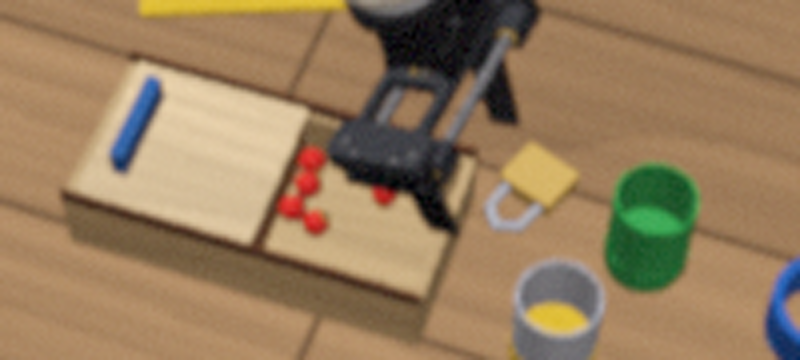

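The tin stands upright at (560,310) in this crop, and several balls lie in the bay around (310,190). Next I close the gripper and go behind the blue bar, counting the balls on the way.

Call:
{"method": "step_arm", "body": {"plan": [{"x": -0.4,"y": 0,"z": 0,"rx": 0,"ry": -0.78,"rz": 0},{"x": -0.6,"y": 0,"z": 0,"rx": 0,"ry": -0.78,"rz": 0},{"x": -0.6,"y": 0,"z": 0,"rx": 0,"ry": -0.78,"rz": 0},{"x": -0.6,"y": 0,"z": 0,"rx": 0,"ry": -0.8,"rz": 0},{"x": -0.8,"y": 0,"z": 0,"rx": 0,"ry": 0,"rz": 0},{"x": -0.8,"y": 0,"z": 0,"rx": 0,"ry": 0,"rz": 0},{"x": -0.8,"y": 0,"z": 0,"rx": 0,"ry": 0,"rz": 0},{"x": -0.8,"y": 0,"z": 0,"rx": 0,"ry": 0,"rz": 0},{"x": -0.8,"y": 0,"z": 0,"rx": 0,"ry": 0,"rz": 0},{"x": -0.8,"y": 0,"z": 0,"rx": 0,"ry": 0,"rz": 0}], "jaw": 1}}

```text
t: 26.88
eef_pos: [524.7, -107.1, 156.5]
tcp_rot: [-3.138, -0.001, 1.481]
ft_force: [-0.7, -0.5, 0.4]
opening: 0.355
grip_force: 0.0
```

Call:
{"method": "step_arm", "body": {"plan": [{"x": -0.8,"y": 0,"z": 0,"rx": 0,"ry": 0,"rz": 0},{"x": -0.8,"y": 0,"z": 0,"rx": 0,"ry": 0,"rz": 0},{"x": -0.8,"y": 0,"z": 0,"rx": 0,"ry": 0,"rz": 0},{"x": -0.8,"y": 0,"z": 0,"rx": 0,"ry": 0,"rz": 0},{"x": -0.6,"y": 0,"z": 0,"rx": 0,"ry": 0,"rz": 0},{"x": -0.4,"y": 0,"z": 0,"rx": 0,"ry": 0,"rz": 0},{"x": 0,"y": 0,"z": 0,"rx": 0,"ry": 0,"rz": 0},{"x": 0,"y": 0,"z": 0,"rx": 0,"ry": 0,"rz": 0},{"x": 0,"y": 0,"z": 0,"rx": 0,"ry": 0,"rz": 0},{"x": 0,"y": 0,"z": 0,"rx": 0,"ry": 0,"rz": 0}]}}

```text
t: 27.72
eef_pos: [515.9, -210.1, 157.3]
tcp_rot: [-3.14, -0.001, 1.482]
ft_force: [0.5, 0.5, 0.3]
opening: 0.002
grip_force: 0.0
```

```bash
python3 log.py; cat > balls.py <<'E'
from h import *
c=cam('wrist');P=wpts(c);im=c['image'].astype(int)
red=((im[:,:,0]>im[:,:,1]+60)&(im[:,:,0]>im[:,:,2]+60)&(abs(P[:,:,0]-510)<90)&(abs(P[:,:,1]+46)<110)&(P[:,:,2]<60)).astype(np.uint8)
k,l,st,ce=cv2.connectedComponentsWithStats(red)
for i in range(1,k):
    if st[i,4]>15:
        Q=P[l==i];print('red',ce[i].round(),st[i].tolist(),Q.min(0).round(),Q.max(0).round(),'top',Q[Q[:,2].argsort()[-5:]].mean(0).round())
# top-down map: ball tops = local maxima of height near z 30
Q=P[(red>0)&(P[:,:,2]>24)]
H=np.zeros((90,90),np.uint8);ix=((Q[:,:2]-[420,-156])/2).astype(int);H[np.clip(ix[:,1],0,89),np.clip(ix[:,0],0,89)]=1
H=cv2.morphologyEx(H,cv2.MORPH_CLOSE,np.ones((3,3)));k,_,st,ce=cv2.connectedComponentsWithStats(H);print([( (ce[i]*2+[420,-156]).round().tolist(),int(st[i,4])) for i in range(1,k)])
B=(im[:,:,2]>im[:,:,0]+40)&(P[:,:,2]>90)&(P[:,:,2]<103)&(abs(P[:,:,0]-514)<70)&(abs(P[:,:,1]+160)<120);Q=P[B];print('bar',len(Q),cv2.minAreaRect(Q[:,:2].astype(np.float32)) if len(Q) else '')
E
python3 balls.py
```

```text
27.72 [-0.505, 0.423, 1.756, -0.0, 0.965, -0.416] [515.9, -210.1, 157.3] [-3.14, -0.001, 1.482]
red [339.   6.] [329, 0, 20, 15, 244] [543. -27.   7.] [563. -11.  31.] top [554. -15.  31.]
red [259.  33.] [250, 25, 20, 18, 281] [451. -50.   8.] [475. -31.  31.] top [464. -41.  31.]
red [302.  72.] [290, 54, 23, 35, 473] [ 493. -107.    8.] [519. -70.  32.] top [508. -86.  31.]
red [350.  75.] [343, 69, 19, 13, 155] [ 550. -105.   21.] [569. -91.  31.] top [ 558. -100.   30.]
red [267.  85.] [247, 74, 39, 21, 451] [ 445. -108.    7.] [488. -89.  31.] top [ 470. -101.   31.]
[([487.0, -96.0], 305), ([558.0, -99.0], 51), ([464.0, -41.0], 78), ([552.0, -19.0], 66)]
bar 1264 ((510.9063415527344, -224.8648681640625), (78.2896957397461, 13.925376892089844), 1.0340379476547241)
```

Seven balls are accounted for in the bay: singles at (554,−19), (464,−41) and (558,−99), plus two pairs. Now I go down behind the bar.

Call:
{"method": "step_arm", "body": {"plan": [{"x": -0.66,"y": 0,"z": 0,"rx": 0,"ry": 0,"rz": 0},{"x": -0.66,"y": 0,"z": 0,"rx": 0,"ry": 0,"rz": 0},{"x": -0.66,"y": 0,"z": 0,"rx": 0,"ry": 0,"rz": 0},{"x": 0,"y": 0,"z": 0.4,"rx": 0,"ry": 0,"rz": 0},{"x": 0,"y": 0,"z": 0.6,"rx": 0,"ry": 0,"rz": 0},{"x": 0,"y": 0,"z": 0.6,"rx": 0,"ry": 0,"rz": 0},{"x": 0,"y": 0,"z": 0.6,"rx": 0,"ry": 0,"rz": 0},{"x": 0,"y": 0,"z": 0.5,"rx": 0,"ry": 0,"rz": 0},{"x": 0,"y": 0,"z": 0.3,"rx": 0,"ry": 0,"rz": 0},{"x": 0,"y": 0,"z": 0.06,"rx": 0,"ry": 0,"rz": 0}]}}

```text
t: 28.6
eef_pos: [510.7, -259.2, 79.3]
tcp_rot: [-3.138, -0.002, 1.481]
ft_force: [0.2, 0.3, -0.0]
opening: 0.005
grip_force: 0.0
```

Call:
{"method": "step_arm", "body": {"plan": [{"x": 0.3,"y": -0.03,"z": 0,"rx": 0,"ry": 0,"rz": 0},{"x": 0.3,"y": -0.03,"z": 0,"rx": 0,"ry": 0,"rz": 0},{"x": 0.4,"y": -0.05,"z": 0,"rx": 0,"ry": 0,"rz": 0},{"x": 0.4,"y": -0.05,"z": 0,"rx": 0,"ry": 0,"rz": 0},{"x": 0.4,"y": -0.05,"z": 0,"rx": 0,"ry": 0,"rz": 0},{"x": 0.4,"y": -0.05,"z": 0,"rx": 0,"ry": 0,"rz": 0},{"x": 0.4,"y": -0.05,"z": 0,"rx": 0,"ry": 0,"rz": 0},{"x": 0.4,"y": -0.05,"z": 0,"rx": 0,"ry": 0,"rz": 0},{"x": 0.4,"y": -0.05,"z": 0,"rx": 0,"ry": 0,"rz": 0},{"x": 0.4,"y": -0.05,"z": 0,"rx": 0,"ry": 0,"rz": 0}]}}

```text
t: 29.43
eef_pos: [508.3, -163.6, 80.9]
tcp_rot: [-3.14, -0.0, 1.481]
ft_force: [0.2, 0.3, -0.2]
opening: 0.005
grip_force: 0.0
```

Call:
{"method": "step_arm", "body": {"plan": [{"x": 0.3,"y": -0.03,"z": 0,"rx": 0,"ry": 0,"rz": 0},{"x": 0.3,"y": -0.03,"z": 0,"rx": 0,"ry": 0,"rz": 0},{"x": 0.3,"y": -0.03,"z": 0,"rx": 0,"ry": 0,"rz": 0},{"x": 0.2,"y": -0.02,"z": 0,"rx": 0,"ry": 0,"rz": 0},{"x": 0.2,"y": -0.02,"z": 0,"rx": 0,"ry": 0,"rz": 0},{"x": 0.2,"y": -0.02,"z": 0,"rx": 0,"ry": 0,"rz": 0},{"x": 0.1,"y": -0.01,"z": 0,"rx": 0,"ry": 0,"rz": 0},{"x": 0,"y": 0,"z": 0,"rx": 0,"ry": 0,"rz": 0},{"x": 0,"y": 0,"z": 0,"rx": 0,"ry": 0,"rz": 0},{"x": 0,"y": 0,"z": 0,"rx": 0,"ry": 0,"rz": 0}]}}

```text
t: 30.27
eef_pos: [508.0, -124.7, 80.9]
tcp_rot: [-3.14, -0.0, 1.481]
ft_force: [0.2, -0.0, -0.1]
opening: 0.009
grip_force: 0.0
```

```bash
python3 log.py; python3 balls.py; python3 - <<'E'
from h import *
c=cam('scene');P=pts(c);im=c['image'].astype(int)
B=(im[:,:,2]>im[:,:,0]+40)&(P[:,:,2]>88)&(P[:,:,2]<103)&(abs(P[:,:,0]-514)<70)&(abs(P[:,:,1]+120)<120);Q=P[B];print(len(Q),np.median(Q,0) if len(Q) else '')
E
```

```text
30.27 [-0.367, 0.483, 1.914, -0.0, 0.747, -0.276] [508.0, -124.7, 80.9] [-3.14, -0.0, 1.481]
red [362.  70.] [350, 58, 25, 25, 494] [542. -26.   8.] [563.  -4.  31.] top [554. -16.  31.]
red [260. 107.] [248, 95, 25, 25, 487] [451. -50.   6.] [475. -29.  31.] top [464. -40.  31.]
red [314. 164.] [300, 137, 30, 51, 886] [ 492. -114.    7.] [519. -69.  31.] top [507. -83.  31.]
red [375. 167.] [365, 156, 24, 25, 383] [ 549. -112.    8.] [570. -90.  31.] top [ 559. -100.   31.]
red [271. 178.] [248, 162, 48, 32, 903] [ 445. -115.    7.] [488. -88.  31.] top [ 470. -102.   31.]
[([485.0, -98.0], 352), ([557.0, -101.0], 69), ([463.0, -40.0], 85), ([552.0, -17.0], 88)]
bar 0 
92 [ 518.40897943 -223.5647829    96.43742282]
```

```bash
python3 - <<'E'
from h import *
for n in('scene','side','wrist'):
    c=cam(n);P=(wpts if n=='wrist' else pts)(c);im=c['image'].astype(int)
    B=((im[:,:,2]>im[:,:,0]+40)&(P[:,:,2]>50)&(P[:,:,2]<130)&(abs(P[:,:,0]-514)<90)&(abs(P[:,:,1]+120)<160)).astype(np.uint8)
    k,l,st,ce=cv2.connectedComponentsWithStats(B)
    for i in range(1,k):
        if st[i,4]>5: q=P[l==i];print(n,ce[i].round(),st[i,4],q.min(0).round(),q.max(0).round())
    dk=(im.max(2)<70)&(P[:,:,2]>60)&(P[:,:,2]<150)&(abs(P[:,:,0]-508)<40)&(abs(P[:,:,1]+125)<60)
    q=P[dk];print(n,'dark near fingers',len(q),q.min(0).round() if len(q) else '',q.max(0).round() if len(q) else '')
    # lid edge: pale points at z 64..73 in x 470..550
    L=(P[:,:,2]>64)&(P[:,:,2]<73)&(abs(P[:,:,0]-510)<45)&(P[:,:,1]>-280)&(P[:,:,1]<60);print(n,'lid y',L.sum(),np.percentile(P[L][:,1],[1,50,99]).round() if L.sum() else '')
print(state()['eef_pos'])
E
```

```text
scene [263. 171.] 94 [ 474. -231.   86.] [ 553. -216.  103.]
scene dark near fingers 9 [ 514. -121.  132.] [ 520. -113.  150.]
scene lid y 554 [-259. -159.   27.]
side [326. 252.] 183 [ 473. -235.   71.] [ 549. -220.  101.]
side dark near fingers 31 [ 499. -138.  117.] [ 516. -130.  150.]
side lid y 746 [-255. -173. -110.]
wrist [319. 326.] 44 [ 496. -220.   73.] [ 502. -218.   85.]
wrist dark near fingers 634 [ 500. -115.  115.] [ 518. -112.  150.]
wrist lid y 6219 [-159. -128. -109.]
[ 507.93378846 -124.64363087   80.8939695 ]
```

```bash
python3 - <<'E'
from h import *
for n in('scene','side'):
    c=cam(n);P=pts(c);im=c['image'].astype(int)
    near=(abs(P[:,:,0]-508)<45)&(abs(P[:,:,1]+125)<25)
    for a in range(60,200,10):
        m=near&(P[:,:,2]>=a)&(P[:,:,2]<a+10)
        if m.sum(): q=P[m];print(n,a,m.sum(),'x',q[:,0].min().round(),q[:,0].max().round(),'y',q[:,1].min().round(),q[:,1].max().round(),'rgb',im[m].mean(0).round())
E
```

```text
scene 60 158 x 465.0 553.0 y -150.0 -108.0 rgb [207. 184. 148.]
scene 70 104 x 464.0 553.0 y -150.0 -107.0 rgb [213. 190. 153.]
scene 110 5 x 507.0 516.0 y -126.0 -112.0 rgb [192. 169. 134.]
scene 120 11 x 504.0 519.0 y -121.0 -112.0 rgb [130. 112.  86.]
scene 130 6 x 504.0 518.0 y -120.0 -113.0 rgb [75. 64. 52.]
scene 140 11 x 504.0 521.0 y -130.0 -111.0 rgb [70. 62. 53.]
scene 150 4 x 517.0 521.0 y -125.0 -113.0 rgb [53. 52. 52.]
scene 160 1 x 523.0 523.0 y -120.0 -120.0 rgb [101. 100. 101.]
scene 170 1 x 521.0 521.0 y -117.0 -117.0 rgb [114. 110. 113.]
scene 180 4 x 531.0 532.0 y -133.0 -115.0 rgb [114. 102.  87.]
scene 190 13 x 530.0 536.0 y -141.0 -111.0 rgb [97. 87. 73.]
side 60 183 x 463.0 552.0 y -150.0 -108.0 rgb [216. 187. 134.]
side 70 65 x 463.0 553.0 y -149.0 -111.0 rgb [215. 186. 133.]
side 110 5 x 502.0 509.0 y -137.0 -131.0 rgb [55. 48. 38.]
side 120 8 x 502.0 512.0 y -137.0 -134.0 rgb [32. 27. 26.]
side 130 10 x 499.0 513.0 y -138.0 -133.0 rgb [39. 35. 29.]
side 140 13 x 499.0 516.0 y -137.0 -125.0 rgb [46. 32. 28.]
side 150 13 x 496.0 515.0 y -138.0 -133.0 rgb [25. 21. 20.]
side 160 18 x 496.0 516.0 y -139.0 -133.0 rgb [29. 27. 26.]
side 170 4 x 504.0 516.0 y -140.0 -133.0 rgb [25. 26. 26.]
side 180 2 x 484.0 509.0 y -137.0 -124.0 rgb [72. 60. 42.]
side 190 3 x 478.0 484.0 y -146.0 -125.0 rgb [78. 67. 53.]
```

The depth shows why the lid did not move. With the jaws shut, the fingertips end at about z=113, some 32 mm above the stated TCP, so they passed over the bar. I go back and repeat the push lower.

Call:
{"method": "step_arm", "body": {"plan": [{"x": -0.3,"y": 0.03,"z": -0.4,"rx": 0,"ry": 0,"rz": 0},{"x": -0.6,"y": 0.06,"z": 0,"rx": 0,"ry": 0,"rz": 0},{"x": -0.6,"y": 0.06,"z": 0,"rx": 0,"ry": 0,"rz": 0},{"x": -0.6,"y": 0.06,"z": 0,"rx": 0,"ry": 0,"rz": 0},{"x": -0.6,"y": 0.06,"z": 0,"rx": 0,"ry": 0,"rz": 0},{"x": -0.6,"y": 0.06,"z": 0,"rx": 0,"ry": 0,"rz": 0},{"x": -0.6,"y": 0.06,"z": 0,"rx": 0,"ry": 0,"rz": 0},{"x": -0.6,"y": 0.06,"z": 0,"rx": 0,"ry": 0,"rz": 0},{"x": -0.6,"y": 0.06,"z": 0,"rx": 0,"ry": 0,"rz": 0},{"x": -0.3,"y": 0.03,"z": 0,"rx": 0,"ry": 0,"rz": 0}]}}

```text
t: 31.45
eef_pos: [509.3, -262.3, 90.8]
tcp_rot: [-3.14, -0.0, 1.48]
ft_force: [0.1, -0.4, -0.0]
opening: 0.006
grip_force: 0.0
```

Call:
{"method": "step_arm", "body": {"plan": [{"x": 0,"y": 0,"z": 0.3,"rx": 0,"ry": 0,"rz": 0},{"x": 0,"y": 0,"z": 0.3,"rx": 0,"ry": 0,"rz": 0},{"x": 0,"y": 0,"z": 0.3,"rx": 0,"ry": 0,"rz": 0},{"x": 0,"y": 0,"z": 0.3,"rx": 0,"ry": 0,"rz": 0},{"x": 0,"y": 0,"z": 0.2,"rx": 0,"ry": 0,"rz": 0},{"x": 0,"y": 0,"z": 0.1,"rx": 0,"ry": 0,"rz": 0},{"x": 0,"y": 0,"z": 0,"rx": 0,"ry": 0,"rz": 0},{"x": 0,"y": 0,"z": 0,"rx": 0,"ry": 0,"rz": 0},{"x": 0,"y": 0,"z": 0,"rx": 0,"ry": 0,"rz": 0},{"x": 0,"y": 0,"z": 0,"rx": 0,"ry": 0,"rz": 0}]}}

```text
t: 32.28
eef_pos: [509.4, -260.2, 53.7]
tcp_rot: [-3.14, -0.0, 1.481]
ft_force: [-0.0, -0.3, 0.3]
opening: 0.002
grip_force: 0.0
```

```bash
cat > tip.py <<'E'
from h import *
e=state()['eef_pos']
for n in('scene','side'):
    c=cam(n);P=pts(c);im=c['image'].astype(int)
    m=(abs(P[:,:,0]-e[0])<25)&(abs(P[:,:,1]-e[1])<25)&(P[:,:,2]>60)&(P[:,:,2]<200)&(im.max(2)<90);q=P[m];print(n,'tip',len(q),np.percentile(q,[3,97],axis=0).round() if len(q) else '')
    B=(im[:,:,2]>im[:,:,0]+40)&(P[:,:,2]>70)&(P[:,:,2]<105)&(abs(P[:,:,0]-514)<70)&(abs(P[:,:,1]+120)<150);q=P[B];print(n,'bar y',np.percentile(q[:,1],[3,50,97]).round(1) if len(q) else '')
E
python3 tip.py
```

```text
scene tip 89 [[ 504. -278.  100.]
 [ 534. -236.  199.]]
scene bar y [-230.4 -223.2 -217.8]
side tip 103 [[ 487. -285.   90.]
 [ 527. -266.  197.]]
side bar y [-235.5 -232.3 -223.5]
```

Call:
{"method": "step_arm", "body": {"plan": [{"x": 0,"y": 0,"z": 0.16,"rx": 0,"ry": 0,"rz": 0},{"x": 0,"y": 0,"z": 0.14,"rx": 0,"ry": 0,"rz": 0},{"x": 0,"y": 0,"z": 0,"rx": 0,"ry": 0,"rz": 0},{"x": 0.2,"y": -0.02,"z": 0,"rx": 0,"ry": 0,"rz": 0},{"x": 0.2,"y": -0.02,"z": 0,"rx": 0,"ry": 0,"rz": 0},{"x": 0.2,"y": -0.02,"z": 0,"rx": 0,"ry": 0,"rz": 0},{"x": 0.2,"y": -0.02,"z": 0,"rx": 0,"ry": 0,"rz": 0},{"x": 0.2,"y": -0.02,"z": 0,"rx": 0,"ry": 0,"rz": 0},{"x": 0.2,"y": -0.02,"z": 0,"rx": 0,"ry": 0,"rz": 0},{"x": 0.2,"y": -0.02,"z": 0,"rx": 0,"ry": 0,"rz": 0}]}}

```text
t: 33.22
eef_pos: [508.8, -224.4, 45.9]
tcp_rot: [-3.14, -0.0, 1.481]
ft_force: [-1.6, -1.9, 0.5]
opening: 0.002
grip_force: 0.8
```

```bash
python3 tip.py
```

```text
scene tip 111 [[ 509. -245.   97.]
 [ 533. -200.  199.]]
scene bar y [-213.1 -203.6 -197.3]
side tip 133 [[ 487. -249.   86.]
 [ 528. -221.  199.]]
side bar y [-213.6 -210.2 -202.9]
```

Call:
{"method": "step_arm", "body": {"plan": [{"x": 0.3,"y": -0.03,"z": 0,"rx": 0,"ry": 0,"rz": 0},{"x": 0.4,"y": -0.05,"z": 0,"rx": 0,"ry": 0,"rz": 0},{"x": 0.4,"y": -0.05,"z": 0,"rx": 0,"ry": 0,"rz": 0},{"x": 0.4,"y": -0.05,"z": 0,"rx": 0,"ry": 0,"rz": 0},{"x": 0.4,"y": -0.05,"z": 0,"rx": 0,"ry": 0,"rz": 0},{"x": 0.4,"y": -0.05,"z": 0,"rx": 0,"ry": 0,"rz": 0},{"x": 0.4,"y": -0.05,"z": 0,"rx": 0,"ry": 0,"rz": 0},{"x": 0.4,"y": -0.05,"z": 0,"rx": 0,"ry": 0,"rz": 0},{"x": 0.3,"y": -0.03,"z": 0,"rx": 0,"ry": 0,"rz": 0},{"x": 0.2,"y": -0.02,"z": 0,"rx": 0,"ry": 0,"rz": 0}]}}

```text
t: 34.15
eef_pos: [506.0, -133.2, 45.9]
tcp_rot: [-3.139, -0.0, 1.481]
ft_force: [0.5, -1.2, 0.5]
opening: 0.003
grip_force: 0.8
```

Call:
{"method": "step_arm", "body": {"plan": [{"x": 0.08,"y": -0.01,"z": 0,"rx": 0,"ry": 0,"rz": 0},{"x": 0.08,"y": -0.01,"z": 0,"rx": 0,"ry": 0,"rz": 0},{"x": 0.08,"y": -0.01,"z": 0,"rx": 0,"ry": 0,"rz": 0},{"x": 0.08,"y": -0.01,"z": 0,"rx": 0,"ry": 0,"rz": 0},{"x": 0.04,"y": 0,"z": 0,"rx": 0,"ry": 0,"rz": 0},{"x": 0.04,"y": 0,"z": 0,"rx": 0,"ry": 0,"rz": 0},{"x": 0.04,"y": 0,"z": 0,"rx": 0,"ry": 0,"rz": 0},{"x": 0,"y": 0,"z": 0,"rx": 0,"ry": 0,"rz": 0},{"x": 0,"y": 0,"z": 0,"rx": 0,"ry": 0,"rz": 0},{"x": 0,"y": 0,"z": 0,"rx": 0,"ry": 0,"rz": 0}]}}

```text
t: 34.98
eef_pos: [506.2, -123.3, 45.9]
tcp_rot: [-3.14, -0.0, 1.481]
ft_force: [0.5, 0.2, 0.1]
opening: 0.004
grip_force: 0.1
```

```bash
python3 tip.py
```

```text
scene tip 113 [[ 504. -145.  102.]
 [ 531.  -99.  199.]]
scene bar y [-111.1 -102.7  -96.9]
side tip 117 [[ 482. -148.   84.]
 [ 526. -112.  198.]]
side bar y [-113.2 -110.1 -101.9]
```

Call:
{"method": "step_arm", "body": {"plan": [{"x": 0.08,"y": -0.01,"z": 0,"rx": 0,"ry": 0,"rz": 0},{"x": 0.08,"y": -0.01,"z": 0,"rx": 0,"ry": 0,"rz": 0},{"x": 0.08,"y": -0.01,"z": 0,"rx": 0,"ry": 0,"rz": 0},{"x": 0.08,"y": -0.01,"z": 0,"rx": 0,"ry": 0,"rz": 0},{"x": 0.04,"y": 0,"z": 0,"rx": 0,"ry": 0,"rz": 0},{"x": 0.04,"y": 0,"z": 0,"rx": 0,"ry": 0,"rz": 0},{"x": 0,"y": 0,"z": 0,"rx": 0,"ry": 0,"rz": 0},{"x": 0,"y": 0,"z": 0,"rx": 0,"ry": 0,"rz": 0},{"x": 0,"y": 0,"z": 0,"rx": 0,"ry": 0,"rz": 0},{"x": 0,"y": 0,"z": 0,"rx": 0,"ry": 0,"rz": 0}]}}

```text
t: 35.92
eef_pos: [506.1, -113.2, 45.9]
tcp_rot: [-3.14, -0.0, 1.481]
ft_force: [0.1, 0.5, -0.2]
opening: 0.004
grip_force: 0.0
```

Call:
{"method": "step_arm", "body": {"plan": [{"x": 0.04,"y": 0,"z": 0,"rx": 0,"ry": 0,"rz": 0},{"x": 0.04,"y": 0,"z": 0,"rx": 0,"ry": 0,"rz": 0},{"x": 0.04,"y": 0,"z": 0,"rx": 0,"ry": 0,"rz": 0},{"x": 0.04,"y": 0,"z": 0,"rx": 0,"ry": 0,"rz": 0},{"x": 0,"y": 0,"z": 0,"rx": 0,"ry": 0,"rz": 0},{"x": 0,"y": 0,"z": 0,"rx": 0,"ry": 0,"rz": 0},{"x": 0,"y": 0,"z": 0,"rx": 0,"ry": 0,"rz": 0},{"x": 0,"y": 0,"z": 0,"rx": 0,"ry": 0,"rz": 0},{"x": 0,"y": 0,"z": 0,"rx": 0,"ry": 0,"rz": 0},{"x": 0,"y": 0,"z": 0,"rx": 0,"ry": 0,"rz": 0}]}}

```text
t: 36.75
eef_pos: [506.3, -110.6, 46.0]
tcp_rot: [-3.14, 0.001, 1.481]
ft_force: [-4.0, -12.4, 1.1]
opening: 0.005
grip_force: 6.3
```

```bash
python3 tip.py
```

```text
scene tip 102 [[ 504. -129.  103.]
 [ 531.  -86.  199.]]
scene bar y [-98.7 -90.7 -84.5]
side tip 127 [[ 482. -135.   86.]
 [ 527. -112.  199.]]
side bar y [-100.8  -97.1  -88.9]
```

The 12 N reaction at bar y≈−92 is the end stop, so the lid is shut. I back off and verify.

Call:
{"method": "step_arm", "body": {"plan": [{"x": -0.2,"y": 0,"z": 0,"rx": 0,"ry": 0,"rz": 0},{"x": -0.4,"y": 0,"z": 0,"rx": 0,"ry": 0,"rz": 0},{"x": -0.4,"y": 0,"z": 0,"rx": 0,"ry": 0,"rz": 0},{"x": 0,"y": 0,"z": -0.5,"rx": 0,"ry": 0,"rz": 0},{"x": 0,"y": 0,"z": -0.8,"rx": 0,"ry": 0,"rz": 0},{"x": 0,"y": 0,"z": -0.8,"rx": 0,"ry": 0,"rz": 0},{"x": 0,"y": 0,"z": -0.8,"rx": 0,"ry": 0,"rz": 0},{"x": 0,"y": 0,"z": -0.8,"rx": 0,"ry": 0,"rz": 0},{"x": 0,"y": 0,"z": -0.8,"rx": 0,"ry": 0,"rz": 0},{"x": 0,"y": 0,"z": -0.5,"rx": 0,"ry": 0,"rz": 0}]}}

```text
t: 37.68
eef_pos: [504.8, -135.0, 172.9]
tcp_rot: [3.141, 0.0, 1.48]
ft_force: [0.6, -0.4, 0.4]
opening: 0.004
grip_force: 0.0
```

```bash
python3 - <<'E'
from h import *
D0=np.load('s.npz')
c=cam('scene');P=pts(c);im=c['image'].astype(int)
B=(im[:,:,2]>im[:,:,0]+40)&(P[:,:,2]>85)&(P[:,:,2]<105)&(abs(P[:,:,0]-514)<70)&(abs(P[:,:,1]+100)<60);q=P[B];print('bar',len(q),cv2.minAreaRect(q[:,:2].astype(np.float32)))
L=(P[:,:,2]>65)&(P[:,:,2]<72)&(abs(P[:,:,0]-510)<50)&(P[:,:,1]>-200)&(P[:,:,1]<60);print('lid y',np.percentile(P[L][:,1],[1,99]).round())
for n,(x,y),z in (('tin',(546,127),88),('green',(441,168),88),('tape',(455,314),45),('pink1',(573,354),88),('pink2',(696,273),88),('turq',(704,170),88)):
    m=(np.hypot(P[:,:,0]-x,P[:,:,1]-y)<60)&(abs(P[:,:,2]-z)<5);q=P[m];print(n,len(q),[np.round(v,1) for v in cv2.minEnclosingCircle(q[:,:2].astype(np.float32))] if len(q) else '')
ch=(abs(im-D0['im'].astype(int)).max(2)>60);print('changed px right/left regions: hammer',ch[228:295,272:320].sum(),'padlock',ch[174:198,350:376].sum(),'mug',ch[100:138,190:230].sum())
E
```

```text
bar 92 ((511.54266357421875, -90.37745666503906), (80.67414093017578, 12.506338119506836), 2.357787609100342)
lid y [-116.   24.]
tin 96 [array([548.1, 128.2]), np.float64(33.6)]
green 83 [array([440.4, 169.9]), np.float64(34.5)]
tape 233 [array([455.8, 314.7]), np.float64(46.2)]
pink1 87 [array([573.5, 355.3]), np.float64(34.4)]
pink2 94 [array([696.4, 272.9]), np.float64(34.1)]
turq 91 [array([703. , 170.3]), np.float64(33.5)]
changed px right/left regions: hammer 0 padlock 0 mug 0
```

All as required: the lid is shut, the tin stands upright and nothing else has moved.

```bash
python3 -c "
from cell import *
print(job_done())"
```

```text
the job is handed in; nothing more can be done
None
```

I poured all seven knobs into the open bay, stood the empty tin upright on the bench at about (546, 127) and released it, then pushed the lid shut to its stop; the other objects I checked hadn't moved (glue and paint can weren't re-checked), and the job is handed in at about 38 s.

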